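# Refit the return spring and press head of a tablet crusher

### The job

Put the washed tablet crusher back together: thread its return spring, tang end down, over the guide post, twisting it a little whenever it snags and never forcing it, until it sits fully home on the base plate. Then slip the press head's sleeve over the post with its ram above the crushing cup, push the head gently down until the ram meets the bottom of the cup, and let it spring back up and leave it there. Do not knock the tablet bottle or the stack of dose pots.

Things in the scene. Friction and masses are not known exactly. Their poses are not given: they have to be found in the camera images.
- crusher: The crusher's base, fixed to the bench: a white plate 170 x 90 mm, its top 22 mm up, with a steel crushing cup at the front (42 mm outside, 34 mm inside, rim 76 mm above the bench) and a bare steel guide post 70 mm behind it. Origin: centre of its underside. x runs from cup to post, z up; turned up to 0.3 rad from the room's x axis, cup towards the robot.
- post_seat (a point): The foot of the guide post, on its axis, on top of the base plate, 22 mm above the bench; axes as crusher. A stepped groove for the spring's tang, 6.2 mm wide and cut in to 3.5 mm from the axis, runs down the post; see the next two entries.
- post_top (a point): Centre of the post's flat top, 66 mm above post_seat; axes as crusher. The post is 20 mm across with a 1.5 mm chamfer. The groove's mouth opens here in the post's rim. It faces the cup (-x of this frame) within 0.5 rad either way: each post is screwed in to a different angle, which is not measured, so find it by feel or sight. The post does not turn.
- groove_step (a point): Point on the post's axis at the height of the groove's step, 46 mm above post_seat; axes as crusher. The groove's upper run goes straight down from the mouth to a ledge here; then it runs sideways by 30 deg, counter-clockwise seen from above (this window is 8 mm high, from here upwards), then straight down again to the base plate.
- cup_floor (a point): Centre of the cup's inner floor, 58 mm above the bench, 18 mm below the cup's rim, 70 mm in front of the post's axis.
- spring: Return spring: 3 mm steel wire, 32 mm outside, 26 mm inside, 46 mm long, 116 g, standing loose and upright, tang end down. Grip it firmly (60 N) by the upper coils. Origin: centre of its lower end, z up. Springy: 1 N/mm, all in its lower 25 mm, up to 13 mm; in twist 0.15 N m/rad. Home: origin at post_seat. Over 25 N of spring against crusher, down or sideways, spoils the tang.
- tang (a point): The spring's tang: the lower end of the wire, bent straight inwards in the end plane, 3 mm thick; its tip is 5.5 mm from the spring's axis. This point is its middle, 9 mm from the axis on the -x side of spring, 1.5 mm above its lower end; axes as spring. At the start the tang's side faces the robot within 0.5 rad of the room's -x.
- head: Press head: white upright sleeve 34 mm across, 65 mm tall, open below (bore 22.4 mm, 42 mm deep), 220 g, standing loose on sleeve and ram. An arm (20 mm wide, 22 to 48 mm up) leads to the ram on its -x side. Origin: centre of the sleeve's lower end, z up. Grip the sleeve across the arm. On the post it rests on the spring, origin about 44 mm above post_seat.
- ram_tip (a point): Centre of the ram's lower face, 18 mm across, level with the sleeve's lower end, 70 mm from the sleeve's axis along the head's -x. At rest on the spring it hangs 10 mm inside the cup's mouth; a push of about 8 N brings it down some 8 mm to the cup's floor. Over 40 N of head against crusher is too hard.
- bottle: Bystander: small white tablet bottle, 38 mm across, 68 mm tall, loose. Origin: centre of its underside.
- pots: Bystander: stack of small clear dose pots, 46 mm across, 50 mm tall, loose. Origin: centre of its underside.

How it is judged:
On the way, in this order (a step that is already met when the one before it is completed fails the run):
1. the spring sits fully home round the post: its lower end within 3 mm of the base plate and within 4 mm of the post's axis (z of spring in the frame of post_seat below 0.003 m and horizontal distance between spring and post_seat below 0.004 m), for 0.2 s.
2. the head on the post is pushed down until the ram's tip is within 4 mm of the cup's floor and over it (all of step 1 and z of ram_tip in the frame of cup_floor below 0.004 m and horizontal distance between ram_tip and cup_floor below 0.01 m and horizontal distance between head and post_seat below 0.004 m), for 0.1 s.
At the end, for the whole second after the job is handed in: The spring's lower end is within 3 mm of the base plate and 4 mm of the post's axis; the head's sleeve is on the post within 4 mm of its axis, upright within 0.12 rad, sprung back up to 37 to 49 mm above the base plate, its ram within 10 mm of the cup's axis; the head is at rest (all of step 1 and horizontal distance between head and post_seat below 0.004 m and z of head in the frame of post_seat between 0.037 and 0.049 m and horizontal distance between ram_tip and cup_floor below 0.01 m and angle between head's own z axis and vertical below 0.12 rad and linear speed of head below 0.02 m/s); the robot touches nothing.
It fails at once if the spring is forced against the crusher with more than 25 N (tang spoilt) (contact force between spring and crusher above 25 N).
It fails at once if the press head strikes or presses the crusher with more than 40 N (contact force between head and crusher above 40 N).
It fails at once if the tablet bottle is moved more than 30 mm (distance of bottle from where it was at the start of the episode above 0.03 m).
It fails at once if the dose pots are moved more than 30 mm (distance of pots from where it was at the start of the episode above 0.03 m).
It also fails if it takes over 64 s, if anything falls off the work surface, if the arm or the gripper's body presses on something with over 40 N, if the wrist force passes 120 N, or if a joint passes its speed limit or range.

### The arm

A 6-joint arm with a two-finger parallel gripper is mounted at the origin on a cart in front of the work surface, level with it; the furniture and walls round the work are solid. World frame = base frame: x ahead of the robot, y to its left, z up, the work surface at z = 0. Lengths are in m, angles in rad, forces in N, time in s.
With the tool pointing down it reaches from about 0.35 to 0.775 m from the base axis. Payload 5.5 kg.
Tool frame: the origin (TCP) lies between the finger pads; the fingertips stand 19 mm ahead of it and the grasp point (between the pads) is the TCP; z points along the fingers, y is the direction in which the jaws open and shut (so a half turn about z gives the same grasp; the last joint's range is limited). The gripper opens to 85 mm and grips with 20 to 120 N. Pads are 22 mm wide; open, the fingers measure 114 mm over their backs; the gripper's body (76 mm by 85 mm) begins 54 mm behind the grasp point. The pads swing forward as they close: fully open they stand 13 mm farther back than shut.
Start: joints at [-1.475, 0.313, 0.046, 1.304, 0, 1.431], TCP at [0.134, -0.559, 0.25] pointing down, gripper open.
Joint ranges: [-2.76, 2.76], [-0.86, 1.69], [-1.03, 1.26], [-2.2, 2.34], [-1.47, 1.5], [-3.14, 3.14]. Speed limits (rad/s): [2.57, 2.57, 3.14, 3.14, 3.14, 3.14].

### API

Orientations are given as a unit quaternion [w, x, y, z].
In Python, from workcell import get_state, cams, workorder gives the robot as it stands.
- The arm moves only by the tool play_rows, never from a script. Its argument "series" is text: rows parted by semicolons, each of 7 numbers parted by spaces: the opening in per cent of the stroke, from 0 (shut) to 100 (fully open), then the shift along the tool's x, y, z in cm, then the turn, a rotation vector about the tool's x, y, z in degrees. A call has 1 to 12 rows; each row shifts and turns the commanded pose from where the row before left it, along the tool's axes as they then stand; what a row does not reach is not made up. A row lasts 1/8 s, in which the tool goes at most 62.5 mm and 10.7 degrees, less where a joint would pass 70% of its speed; a pose out of reach is approached as far as the arm can. A call with a gripper value outside its range is refused whole. The fingers move at their own pace and stop on an object; "newtons" is the grip in N (left out, the last holds). Time passes only in rows, so rows that do not move let the fingers close. It gives the time, the measured TCP pose, the force and the opening at its end, in the units of the state.
- get_state(): the state, without advancing time (a new reading comes with each control period).
- cams.read_camera(name): name is "side" or "top" or "wrist"; returns the picture (384x512x3 uint8, red, green, blue); there is no depth.
- cams.get_calibration(name): a dict with "fx", "fy", "cx", "cy" (pixels), "rvec" (rotation vector, rad) and "tvec" (3), from world to camera coordinates, as OpenCV has them. Camera axes: x right, y down, z forward; pixel columns grow to the right and rows downward; lengths in m; the calibration is good to about 2 mm. A picture is of the moment at which its call begins: read the wrist's pose just before it. get_calibration takes no time and is no camera call; for the wrist camera it gives the pose at the moment of the call.
- workorder.hand_in(): hands the job in, once; it reports no verdict.
The state is a dict: "clock": time; "joint_pos": joint angles; "qvel": joint speeds; "tau": joint torques, N m; "tcp_pos": TCP position; "orientation": TCP orientation; "wrist_force": force on the tool from outside, world axes, zero at the start; "ft_torque": the same for the moment, N m; "finger_gap": finger opening in m.
Only numpy, scipy, OpenCV 4.12 (cv2) and the standard library are available. Lean on these libraries where they do the work, as an engineer would, in place of code of your own. Each camera call takes 0.05 s, during which the arm holds its last target.

## Working session

There is one attempt and no reset: what is moved stays moved. The work goes in short steps, Python scripts to look and compute and a tool call to move; the robot and the scene stay as the last step left them, time stands still between calls to the robot, and variables do not carry over. Pictures are saved under pics/ and viewed, and the job is handed in when it is done.

Besides the shell and the picture viewer there is one more tool, called as name(argument=value, ...) on one line, values as JSON. play_rows: Moves the arm, as the interface text tells. Its arguments: {"type":"object","properties":{"series":{"type":"string"},"newtons":{"type":"number"}},"required":["series"]}

```bash
ls; mkdir -p pics; python3 - <<'E'
from workcell import get_state, cams, workorder
import cv2
s=get_state(); print(s)
for n in ["side","top","wrist"]:
    c=cams.get_calibration(n); print(n,c)
    im=cams.read_camera(n); cv2.imwrite(f"pics/{n}0.png",im[:,:,::-1])
E
```

```text
pics
{'clock': 0.0, 'joint_pos': array([-1.47461635e+00,  3.14017939e-01,  4.50129907e-02,  1.30357397e+00,
        4.01719374e-06,  1.43119036e+00]), 'qvel': array([ 0.00173139, -0.00065268, -0.00156531, -0.0004915 ,  0.00115487,
        0.00130849]), 'tau': array([-3.64887846e-04, -4.80630469e+01,  2.98531634e+01,  1.92787702e-02,
       -1.44315582e-04, -3.24583006e-06]), 'tcp_pos': array([ 0.13426901, -0.55864149,  0.24941275]), 'orientation': array([-8.91041108e-04,  9.93058275e-01,  1.17620018e-01,  2.13592820e-05]), 'wrist_force': array([0.214758  , 0.43716435, 0.41920789]), 'ft_torque': array([ 0.00022884, -0.03432584, -0.00452106]), 'finger_gap': 0.08506281340589139}
side {'fx': 491.61128934105363, 'fy': 491.61128934105363, 'cx': 262.8777817307331, 'cy': 184.92640405764473, 'rvec': array([ 2.08708152,  0.30687751, -0.19017772]), 'tvec': array([-4.23344407e-01, -1.22322840e-03,  1.39830637e+00])}
top {'fx': 448.0507038252829, 'fy': 448.0507038252829, 'cx': 254.69810969108661, 'cy': 192.7169679760456, 'rvec': array([ 2.15949429, -2.16091806,  0.13307926]), 'tvec': array([-0.05706433,  0.47928507,  0.90284374])}
wrist {'fx': 296.9466694852671, 'fy': 296.9466694852671, 'cx': 251.38590789586843, 'cy': 189.09264786821956, 'rvec': array([-2.26734435,  1.7878954 ,  0.28072241]), 'tvec': array([-0.57534748, -0.03827188,  0.38156827])}
```

View pics/side0.png

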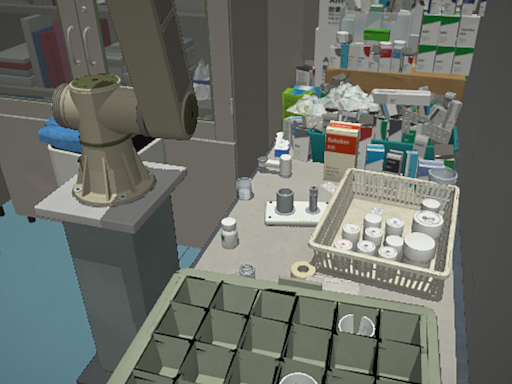

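View pics/top0.png

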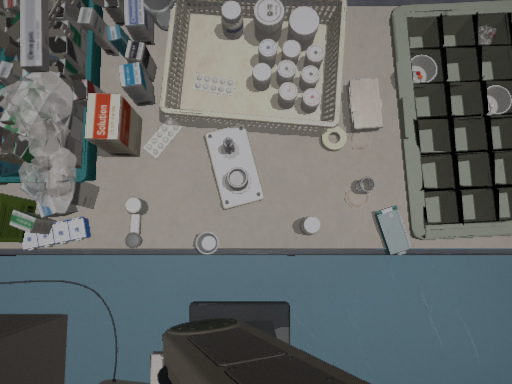

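View pics/wrist0.png

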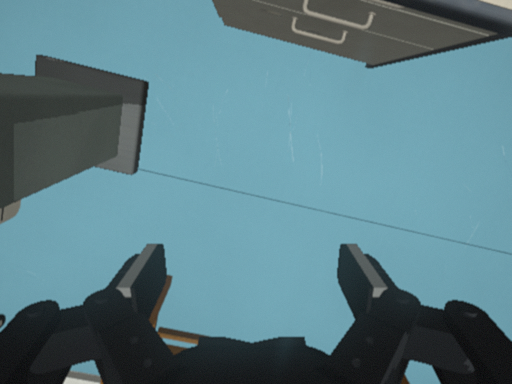

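```bash
cat > h.py <<'E'
import numpy as np, cv2
from workcell import get_state, cams, workorder
from scipy.spatial.transform import Rotation as R
def cal(n):
    c=cams.get_calibration(n); K=np.array([[c['fx'],0,c['cx']],[0,c['fy'],c['cy']],[0,0,1]])
    return K,R.from_rotvec(c['rvec']).as_matrix(),np.array(c['tvec']),np.array(c['rvec'])
def ray(n,u,v,C=None):
    K,Rm,t,_=C or cal(n); d=Rm.T@np.linalg.solve(K,[u,v,1.]); return -Rm.T@t,d/np.linalg.norm(d)
def onz(n,u,v,z,C=None):
    o,d=ray(n,u,v,C); return o+d*(z-o[2])/d[2]
def proj(n,P,C=None):
    K,Rm,t,rv=C or cal(n); return cv2.projectPoints(np.atleast_2d(np.array(P,float)),rv,t,K,None)[0][:,0]
def crop(n,src,out,x0,y0,x1,y1,k):
    im=cv2.imread(src)[y0:y1,x0:x1]; cv2.imwrite(out,cv2.resize(im,None,fx=k,fy=k,interpolation=cv2.INTER_CUBIC))
def snap(n,f):
    im=cams.read_camera(n); cv2.imwrite(f,im[:,:,::-1]); return im
def st():
    s=get_state(); Rm=R.from_quat(np.roll(s['orientation'],-1))
    return s,s['tcp_pos'],Rm
E
python3 - <<'E'
from h import *
crop('top','pics/top0.png','pics/t1.png',110,120,270,260,5)
crop('top','pics/top0.png','pics/t2.png',290,120,410,240,5)
crop('side','pics/side0.png','pics/s1.png',210,140,340,290,4)
for u,v,z in [(229,147,.088),(237,179,.076),(367,186,.046),(311,226,.068),(207,243,.05),(134,205,.065),(134,240,.05)]:
    print(u,v,onz('top',u,v,z).round(3))
E
```

```text
229 147 [ 0.563 -0.007  0.088]
237 179 [ 0.501 -0.022  0.076]
367 186 [ 0.491 -0.287  0.046]
311 226 [ 0.408 -0.168  0.068]
207 243 [0.375 0.038 0.05 ]
134 205 [0.45  0.183 0.065]
134 240 [0.381 0.185 0.05 ]
```

View pics/t1.png

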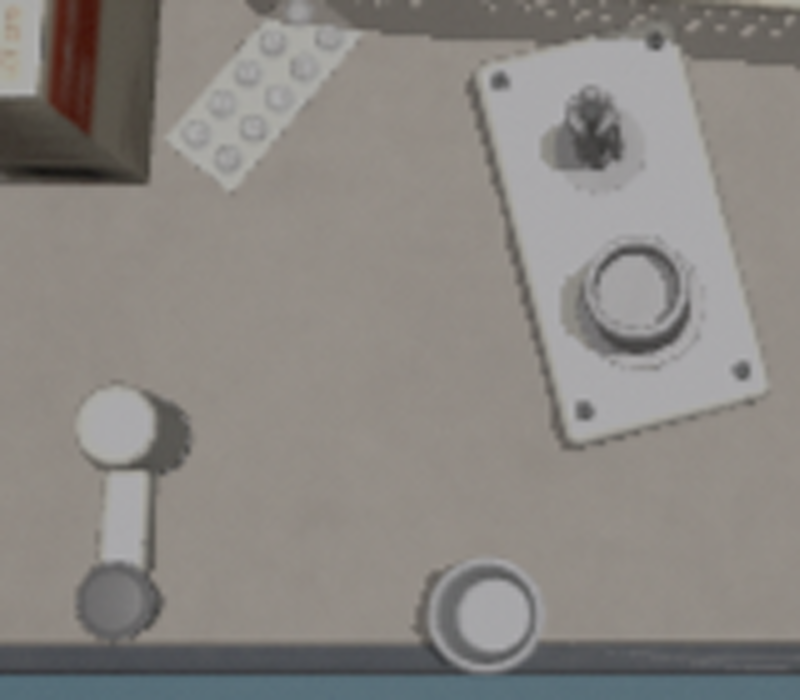

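View pics/t2.png

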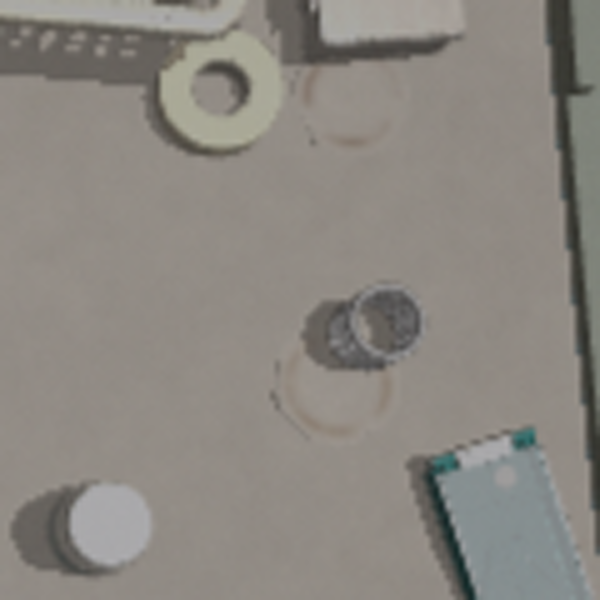

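View pics/s1.png

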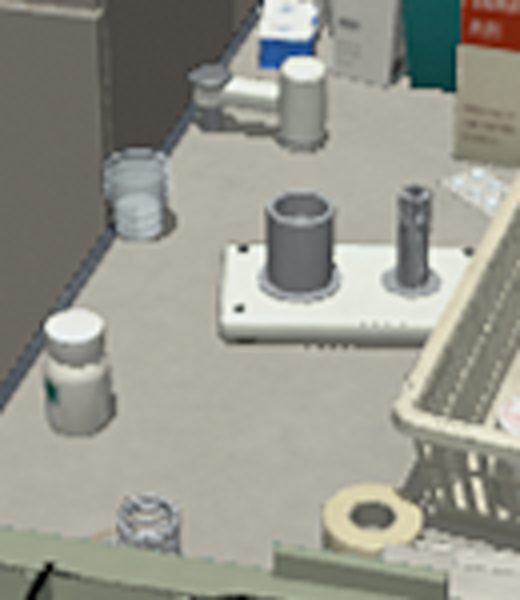

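```bash
python3 - <<'E'
from h import *
s,p,Rm=st()
for n in ['wrist','top','side']:
    K,Rc,t,_=cal(n); c=-Rc.T@t; print(n,c.round(3),(Rc.T@[0,0,1]).round(3))
    if n=='wrist': print('in tool', (Rm.inv().apply(c-p)).round(4), Rm.inv().apply(Rc.T).round(3), Rm.inv().as_matrix()@Rc.T)
print(Rm.as_matrix().round(3))
a=(110,120)
pt=lambda x,y:(x/5+110,y/5+120)
cup=onz('top',*pt(637,292),.076); print('cup',cup)
for q,z in [((592,102),.088),((600,155),.022)]: print('post',onz('top',*pt(*q),z))
for q in [(480,75),(680,35),(768,390),(570,445)]: print('plate corner',onz('top',*pt(*q),.022).round(4))
print('spring',onz('top',388/5+290,324/5+120,.046))
print('head',onz('top',*pt(117,427),.065),'ram',onz('top',*pt(119,600),.05))
print('bottle',onz('top',110/5+290,525/5+120,.068),'pots',onz('top',*pt(486,613),.05))
E
```

```text
wrist [ 0.211 -0.542  0.374] [-0.296 -0.069 -0.953]
in tool [ 0.079   0.0015 -0.1244] [[ 0.01   0.956  0.295]
 [-0.998 -0.011  0.069]
 [ 0.069 -0.294  0.953]] [[-7.33358671e-04 -9.52689753e-01 -3.03943574e-01]
 [ 9.99999545e-01 -5.13397345e-04 -8.03602934e-04]
 [ 6.09540458e-04 -3.03944025e-01  9.52689697e-01]]
top [ 0.367 -0.055  0.954] [ 0.12  -0.002 -0.993]
side [ 0.766 -1.025  0.705] [-0.258  0.822 -0.508]
[[ 0.972  0.234 -0.   ]
 [ 0.234 -0.972  0.001]
 [ 0.    -0.001 -1.   ]]
cup [ 0.50214795 -0.02301053  0.076     ]
post [ 0.57620353 -0.00538439  0.088     ]
post [ 0.56918855 -0.00512417  0.022     ]
plate corner [0.6039 0.0462 0.022 ]
plate corner [ 0.6213 -0.039   0.022 ]
plate corner [ 0.469 -0.076  0.022]
plate corner [0.4459 0.0067 0.022 ]
spring [ 0.49339577 -0.28849506  0.046     ]
head [0.44957347 0.18422005 0.065     ] ram [0.38129467 0.18524227 0.05      ]
bottle [ 0.4102164  -0.17043963  0.068     ] pots [0.37599736 0.03799044 0.05      ]
```

play_rows(series="100 4 -1.5 0 0 0 0;100 4 -1.5 0 0 0 0;100 4 -1.5 0 0 0 0;100 4 -1.5 0 0 0 0;100 4 -1.5 0 0 0 0;100 4 -1.5 0 0 0 0;100 4 -1.5 0 0 0 0;100 4 -1.5 0 0 0 0;100 4 -1.5 0 0 0 0;100 4 -1.5 0 0 0 0;100 4 -1.5 0 0 0 0;100 5 -1 0 0 0 0")

```text
clock: 1.65
tcp_pos: [0.5706, -0.2735, 0.2502]
orientation: [-0.0, 0.993, 0.117, -0.0]
wrist_force: [0.4, -0.3, -0.6]
finger_gap: 0.0853
```

play_rows(series="100 0 0 0 0 0 -10;100 0 0 0 0 0 -10;100 0 0 0 0 0 -10;100 0 0 0 0 0 -10;100 0 0 0 0 0 -10;100 0 0 0 0 0 -10;100 0 0 0 0 0 -10;100 0 0 0 0 0 -10;100 0 0 0 0 0 -10;100 0 0 0 0 0 -10;100 0 0 0 0 0 -10;100 0 0 0 0 0 -10")

```text
clock: 3.15
tcp_pos: [0.5697, -0.2744, 0.2498]
orientation: [-0.0, 0.392, 0.92, 0.0]
wrist_force: [0.1, 0.3, -0.1]
finger_gap: 0.0858
```

play_rows(series="100 0 0 2 0 0 -10;100 0 0 2 0 0 -10;100 0 0 2 0 0 -10;100 0 0 2 0 0 -10;100 0 0 2 0 0 -10;100 0 0 2 0 0 -6;100 0 0 0 0 0 0")

```text
clock: 4.03
tcp_pos: [0.5685, -0.2737, 0.1282]
orientation: [-0.002, -0.082, 0.997, 0.001]
wrist_force: [-1.0, -0.2, -0.2]
finger_gap: 0.0856
```

```bash
python3 - <<'E'
from h import *
s,p,Rm=st(); print(p, Rm.as_matrix().round(3), s['joint_pos'].round(2))
C=cal('wrist'); snap('wrist','pics/w1.png')
print(proj('wrist',[[.4934,-.2885,.046],[.4934,-.2885,0]],C))
for n in 'side':pass
E
```

```text
[ 0.56853829 -0.2736746   0.12818492] [[-0.986 -0.164 -0.004]
 [-0.164  0.986  0.002]
 [ 0.003  0.003 -1.   ]] [-0.58  0.48 -0.01  1.09 -0.   -0.74]
[[249.39326691  94.77719819]
 [249.55420748  94.95592933]]
```

View pics/w1.png

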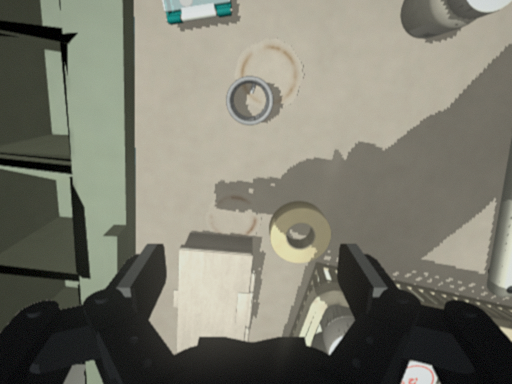

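play_rows(series="100 0 0 2 0 0 0;100 0 0 2 0 0 0;100 -0.2 0 0.5 0 0 0;100 0 0 0 0 0 0")

```text
clock: 4.58
tcp_pos: [0.5723, -0.2744, 0.086]
orientation: [0.0, -0.083, 0.997, -0.0]
wrist_force: [0.5, 0.5, 0.3]
finger_gap: 0.0852
```

```bash
python3 - <<'E'
from h import *
s,p,Rm=st(); print(p)
C=cal('wrist'); snap('wrist','pics/w2.png')
print(proj('wrist',[[.4934,-.2885,.046],[.4934,-.2885,0]],C))
crop('','pics/w2.png','pics/w2c.png',195,45,315,165,6)
E
```

```text
[ 0.57233942 -0.27439732  0.08599155]
[[252.07534154  86.86710619]
 [251.92157969  88.54225332]]
```

View pics/w2c.png

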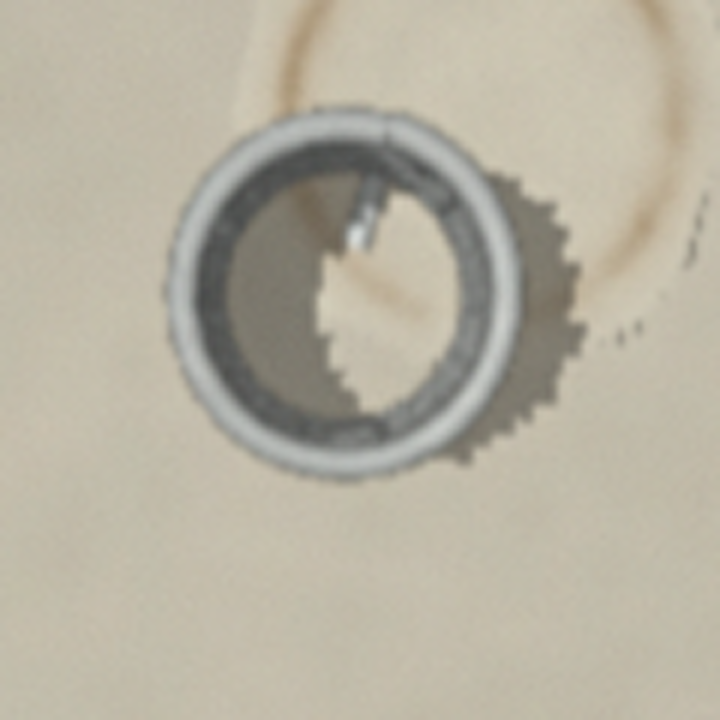

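```bash
python3 - <<'E'
from h import *
C=cal('wrist'); s,p,Rm=st()
f=lambda x,y:((x+.5)/6-.5+195,(y+.5)/6-.5+45)
c=onz('wrist',*f(344,292.5),.046,C); print('top c',c)
l=onz('wrist',*f(168,292),.046,C);r=onz('wrist',*f(520,292),.046,C);print('dia',np.linalg.norm(l-r))
a=onz('wrist',*f(357,244),.0015,C); b=onz('wrist',*f(377,183),.0015,C)
for q in (a,b): d=q-c; print(np.linalg.norm(d[:2]),np.degrees(np.arctan2(d[1],d[0])))
d=b-a; print('dir',np.degrees(np.arctan2(d[1],d[0])))
d=c-p; print('tool delta',Rm.inv().apply(d))
E
```

```text
top c [ 0.49679523 -0.28823802  0.046     ]
dia 0.030954659003717005
0.005458068374815323 173.56475595719334
0.012140816195813298 171.84063870197588
dir 170.43349881467583
tool delta [ 0.0769532  -0.00101761  0.04028312]
```

play_rows(series="60 4 0 0 0 0 0;60 3.7 -0.1 0 0 0 0;60 0 0 0 0 0 10;60 0 0 0 0 0 10;60 0 0 0 0 0 9.5;60 0 0 2 0 0 0;60 0 0 1.5 0 0 0;60 0 0 0.8 0 0 0;60 0 0 0 0 0 0;60 0 0 0 0 0 0")

```text
clock: 5.88
tcp_pos: [0.4964, -0.2881, 0.0428]
orientation: [0.0, 0.174, 0.985, -0.0]
wrist_force: [-0.5, -0.4, -0.3]
finger_gap: 0.0516
```

```bash
python3 - <<'E'
from h import *
s,p,Rm=st(); print(p,s['wrist_force'],s['finger_gap'],np.degrees(Rm.as_euler('ZYX')))
snap('wrist','pics/w3.png')
E
```

```text
[ 0.49642481 -0.28814406  0.04276659] [-0.5276605  -0.43783533 -0.30361446] 0.051570737538691486 [ 1.60010142e+02  4.08038812e-02 -1.79979472e+02]
```

View pics/w3.png

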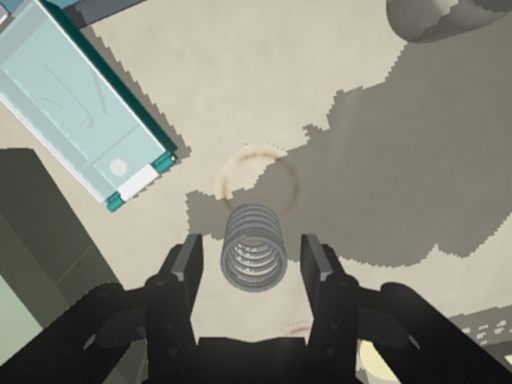

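play_rows(series="20 0 0 0 0 0 0;20 0 0 0 0 0 0;20 0 0 0 0 0 0;20 0 0 0 0 0 0;20 0 0 0 0 0 0;20 0 0 0 0 0 0", newtons=60)

```text
clock: 6.68
tcp_pos: [0.4962, -0.288, 0.0424]
orientation: [0.0, 0.174, 0.985, -0.0]
wrist_force: [0.6, -0.6, 0.8]
finger_gap: 0.0297
```

```bash
python3 - <<'E'
from h import *
s,p,Rm=st(); print(p,s['wrist_force'],s['finger_gap'])
C=cal('wrist');snap('wrist','pics/w4.png'); crop('','pics/w4.png','pics/w4c.png',190,190,320,310,6)
print(proj('wrist',[p,p+[0,0,.003],[.4965,-.2882,.046]],C))
E
```

```text
[ 0.49620111 -0.28802814  0.04238719] [ 0.61879998 -0.57604014  0.77392837] 0.029690784373365954
[[252.52622741 261.78050268]
 [252.55027356 265.2278875 ]
 [252.42746036 266.58827393]]
```

View pics/w4c.png

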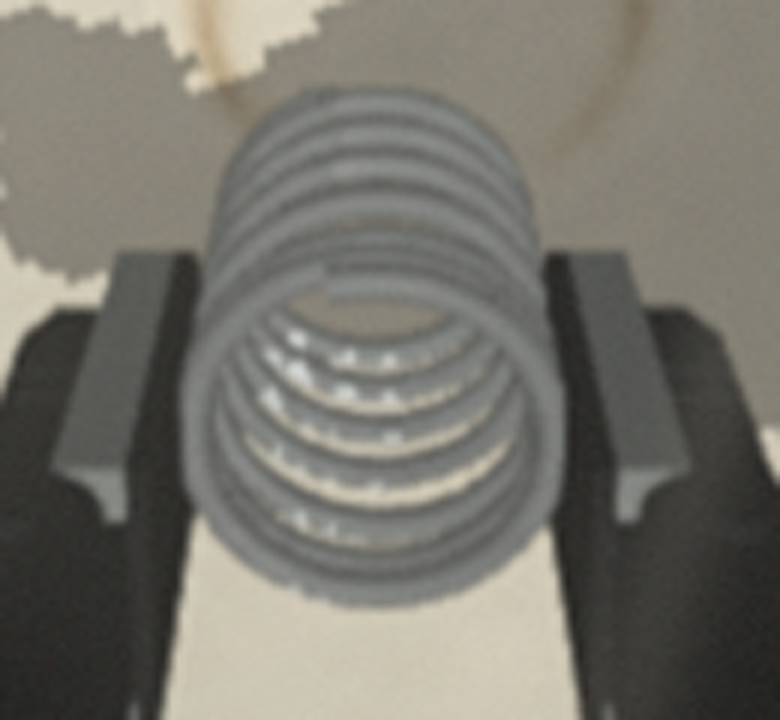

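```bash
python3 - <<'E'
from h import *
s,p,Rm=st(); C=cal('wrist')
f=lambda x,y:((x+.5)/6-.5+190,(y+.5)/6-.5+190)
for z in (.046,.0445):
  c=onz('wrist',*f(373,433),z,C); print(z,c,Rm.inv().apply(c-p))
# ellipse outer edge extremes front/back at mid: 
for q in [(373,260),(373,607),(182,425),(565,425)]: print(Rm.inv().apply(onz('wrist',*f(*q),.0445,C)-p).round(4))
E
```

```text
0.046 [ 0.49396012 -0.28760643  0.046     ] [ 0.00221422 -0.00037513 -0.00366842]
0.0445 [ 0.49482078 -0.28791791  0.0445    ] [ 0.0012993  -0.00037331 -0.0021682 ]
[ 0.0162 -0.0004 -0.0022]
[-0.0147 -0.0004 -0.0022]
[ 0.002  -0.0153 -0.0022]
[ 0.002   0.0146 -0.0022]
```

```bash
python3 - <<'E'
from h import *
def tri(a,b):
    o1,d1=ray('top',*a);o2,d2=ray('side',*b)
    A=np.stack([d1,-d2],1);x=np.linalg.lstsq(A,o2-o1,rcond=None)[0]
    return o1+d1*x[0],o2+d2*x[1]
print(tri((343,131),(440,287)))  # near right corner guess
print(tri((163,122),(318,243)))
crop('','pics/side0.png','pics/s2.png',300,150,480,310,4); crop('','pics/top0.png','pics/t3.png',150,60,360,160,3)
E
```

```text
(array([ 0.62303997, -0.25391708, -0.01776487]), array([ 0.87598114, -0.23647662,  0.04530221]))
(array([ 0.6771358 ,  0.17098441, -0.13541311]), array([ 0.57220058,  0.12268547, -0.17530765]))
```

View pics/s2.png

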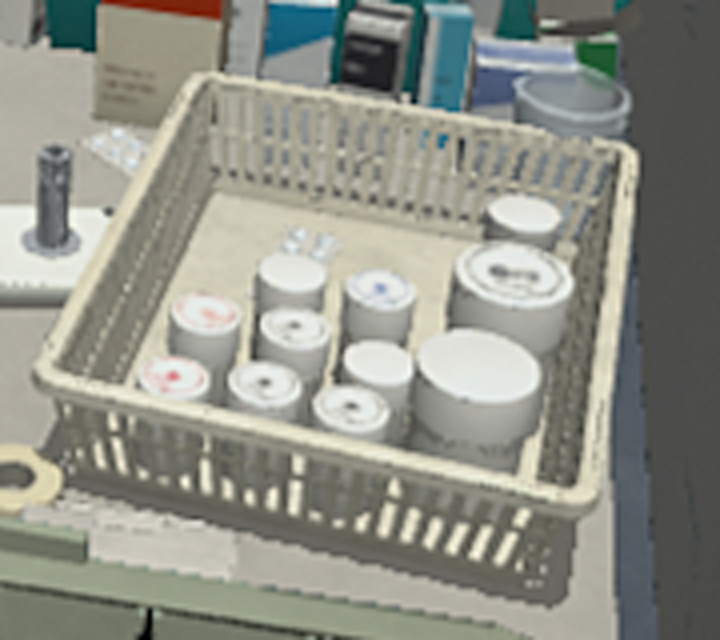

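View pics/t3.png

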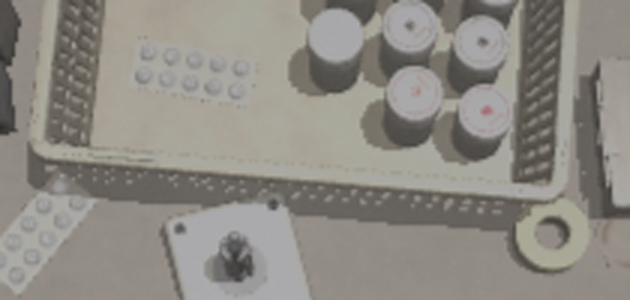

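```bash
python3 - <<'E'
from h import *
def tri(a,b):
    o1,d1=ray('top',*a);o2,d2=ray('side',*b)
    A=np.stack([d1,-d2],1);x=np.linalg.lstsq(A,o2-o1,rcond=None)[0]
    return o1+d1*x[0],o2+d2*x[1]
print(tri((338,123),(310,242.5)))
print(tri((162,110),(351,170)))
E
```

```text
(array([ 0.61185354, -0.22303127,  0.08658109]), array([ 0.6137941 , -0.22234437,  0.08699587]))
(array([0.64261533, 0.13023425, 0.07350956]), array([0.64729563, 0.13167656, 0.07527803]))
```

play_rows(series="20 0 0 -2 0 0 0;20 0 0 -5 0 0 0;20 0 0 -5 0 0 0;20 0 4 0 0 0 0;20 0 4 0 0 0 0;20 0 4 0 0 0 0;20 0 4 0 0 0 0;20 0 4 0 0 0 0;20 0 4 0 0 0 0;20 0 4 0 0 0 0;20 -0.8 3.6 0 0 0 0;20 0 0 0 0 0 -10")

```text
clock: 8.22
tcp_pos: [0.612, 0.0089, 0.1614]
orientation: [-0.001, 0.083, 0.997, 0.0]
wrist_force: [-1.8, -0.1, -2.2]
finger_gap: 0.0302
```

play_rows(series="20 0 0 0 0 0 -10;20 0 0 0 0 0 -2;20 0 0 0 0 0 0;20 0 0 0 0 0 0")

```text
clock: 8.72
tcp_pos: [0.6115, 0.0062, 0.1622]
orientation: [-0.0, -0.017, 1.0, -0.0]
wrist_force: [0.7, -0.6, -1.8]
finger_gap: 0.0302
```

```bash
python3 - <<'E'
from h import *
s,p,Rm=st(); print(p,s['wrist_force'],s['finger_gap'],np.degrees(Rm.as_euler('ZYX')))
C=cal('wrist');snap('wrist','pics/w5.png')
E
```

```text
[0.61150052 0.00618105 0.162181  ] [ 0.6947844  -0.59490472 -1.750085  ] 0.030197902484513536 [-1.78097804e+02 -1.38528225e-02 -1.79998228e+02]
```

View pics/w5.png

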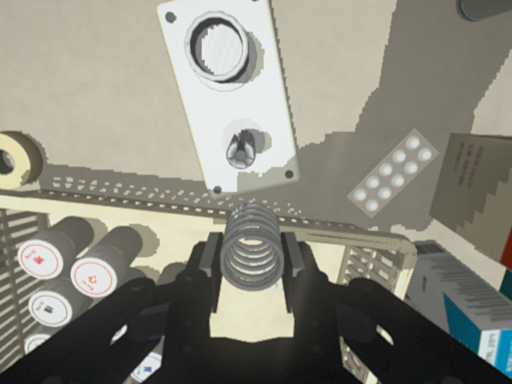

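```bash
python3 - <<'E'
from h import *
crop('','pics/w5.png','pics/w5c.png',170,0,300,180,4)
crop('','pics/w5.png','pics/w5d.png',215,125,275,175,12)
E
```

```text
(no output)
```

View pics/w5d.png

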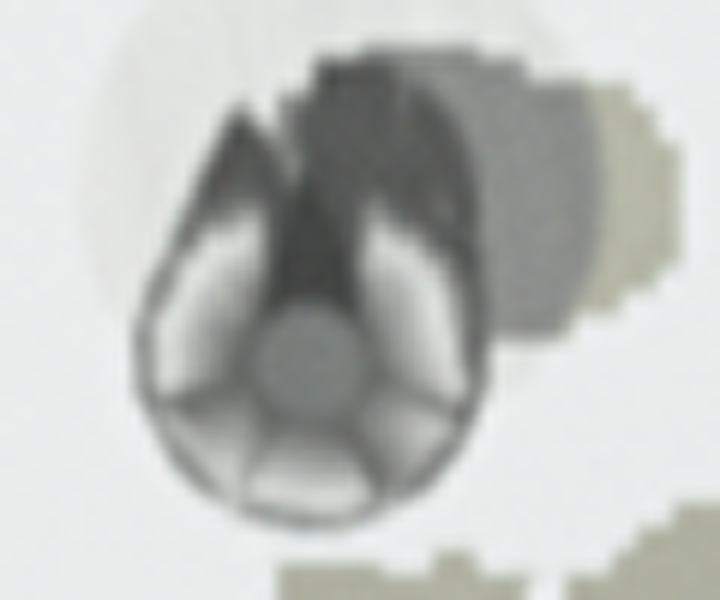

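View pics/w5c.png

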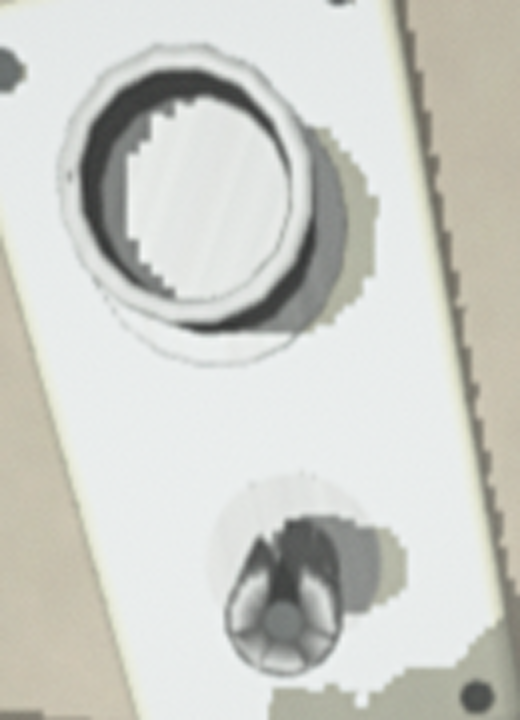

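```bash
python3 - <<'E'
from h import *
s,p,Rm=st(); C=cal('wrist')
f=lambda x,y:((x+.5)/12-.5+215,(y+.5)/12-.5+125)
c=onz('wrist',*f(313,362),.088,C); m=onz('wrist',*f(315.5,225),.088,C); d=m-c
print('post',c,'mouth ang',np.degrees(np.arctan2(d[1],d[0]))%360)
print('tool',Rm.inv().apply(c-p))
print('dia',np.linalg.norm(onz('wrist',*f(135,350),.088,C)-onz('wrist',*f(490,350),.088,C)))
g=lambda x,y:((x+.5)/4-.5+170,(y+.5)/4-.5)
cu=onz('wrist',*g(184,184),.076,C); d=c-cu; print('cup',cu,np.hypot(*d[:2]),np.degrees(np.arctan2(d[1],d[0])))
E
```

```text
post [ 0.57436398 -0.0035001   0.088     ] mouth ang 180.21365518069123
tool [ 0.0374837  -0.00840418  0.07422662]
dia 0.02000129652842549
cup [ 0.50604128 -0.02152435  0.076     ] 0.07066021070146465 14.778535584174385
```

play_rows(series="20 1.4 -1.4 1 0 0 0;20 0 0 1.2 0 0 6;20 0 0 0 0 0 6.4;20 0 0 0 0 0 0;20 0 0 0 0 0 0")

```text
clock: 9.4
tcp_pos: [0.5983, -0.0082, 0.1405]
orientation: [0.0, 0.09, 0.996, -0.0]
wrist_force: [-0.5, -1.0, -1.7]
finger_gap: 0.0303
```

```bash
python3 - <<'E'
from h import *
s,p,Rm=st(); print(p,s['wrist_force'],s['finger_gap'],np.degrees(Rm.as_euler('ZYX')))
C=cal('wrist');snap('wrist','pics/w6.png');crop('','pics/w6.png','pics/w6c.png',190,140,320,270,6)
print(s['clock'])
E
```

```text
[ 0.59830915 -0.00822883  0.14053777] [-0.45293357 -1.03709513 -1.74160991] 0.03027630684723593 [ 1.69684460e+02  3.06920586e-02 -1.79996919e+02]
9.4
```

View pics/w6c.png

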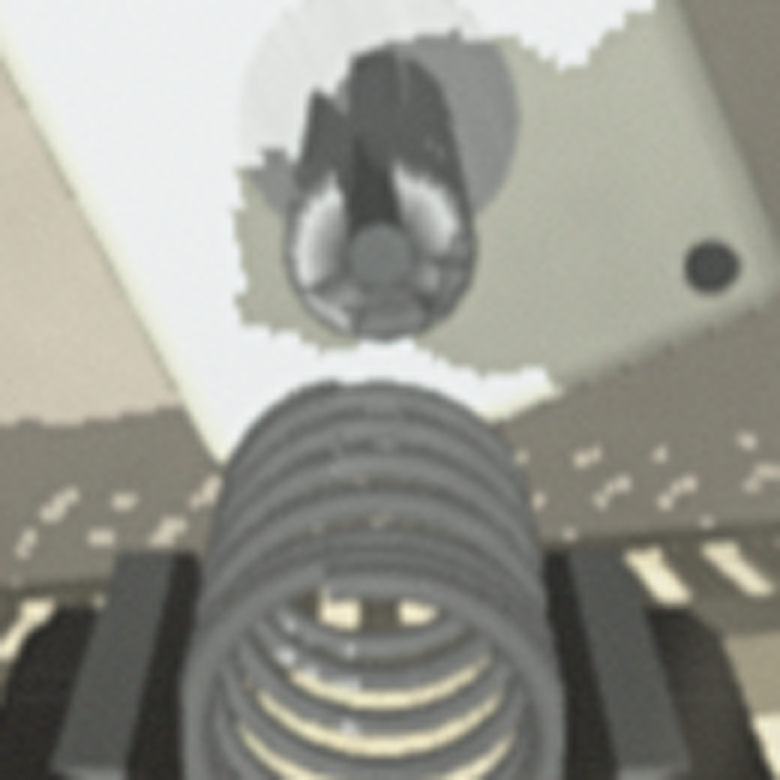

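```bash
python3 - <<'E'
from h import *
s,p,Rm=st(); C=cal('wrist')
f=lambda x,y:((x+.5)/6-.5+190,(y+.5)/6-.5+140)
T=lambda q,z:Rm.inv().apply(onz('wrist',*f(*q),z,C)-p)*1000
c=T((382,257),.088); m=T((378,190),.088);print('post',c,'mouth',np.degrees(np.arctan2(-(m-c)[1],(m-c)[0])))
print('post world',onz('wrist',*f(382,257),.088,C))
for z in (.0975,.099): print('front',T((368,382),z))
print('postfront back',T((378,338),.088), T((288,250),.088),T((474,250),.088))
for q in [(212,530),(533,530)]: print('sides', T(q,.11))
E
```

```text
post [24.08086547  0.3410607  52.5068466 ] mouth 3.343334339111702
post world [ 0.57471678 -0.00354326  0.088     ]
front [13.83231469 -1.10915045 43.01232951]
front [14.38905592 -1.10678436 41.51203613]
postfront back [15.22515122 -0.06867569 52.51153304] [24.8427653  -9.36900814 52.50704969] [24.82595905  9.84319773 52.50586329]
sides [  3.47736832 -15.95309915  30.51870126]
sides [ 3.44882185 14.59394931 30.51681587]
```

```bash
python3 - <<'E'
from h import *
# wrist cal in tool frame, reuse: same tool-relative geometry
s,p,Rm=st(); C=cal('wrist')
T=lambda u,v,zt:(lambda o,d:(o+d*(zt-o[2])/d[2])*1000)(*[Rm.inv().apply(x) for x in (ray('wrist',u,v,C)[0]-p,ray('wrist',u,v,C)[1])])
f4=lambda x,y:((x+.5)/6-.5+190,(y+.5)/6-.5+190)
print('w4 bottom front',T(*f4(370,87),.0424-.001))
print('w4 top', T(*f4(373,433),-.0021), 'front of top',T(*f4(373,260),-.0021),'rear',T(*f4(373,607),-.0021))
f6=lambda x,y:((x+.5)/6-.5+190,(y+.5)/6-.5+140)
print('w6 bottom front',T(*f6(368,382),.0424-.001),'w6 top front',T(*f6(373,577),-.0021), 'w6 top lr',T(*f6(185,745),-.0021),T(*f6(565,745),-.0021))
E
```

```text
w4 bottom front [13.90195201 -0.90885491 41.4       ]
w4 top [ 1.37759157 -0.68435597 -2.1       ] front of top [16.24650718 -0.67830399 -2.1       ] rear [-14.61586401  -0.69086566  -2.1       ]
w6 bottom front [14.43063121 -1.10660767 41.4       ] w6 top front [14.82819201 -0.67888127 -2.1       ] w6 top lr [  0.32428176 -15.39524263  -2.1       ] [ 0.29386382 14.3400941  -2.1       ]
```

play_rows(series="20 1.5 0.1 0 0 0 0;20 1.0 0 0 0 0 0;20 0 0 0 0 0 0;20 0 0 0.5 0 0 0;20 0 0 0.3 0 0 0;20 0 0 0 0 0 0")

```text
clock: 10.2
tcp_pos: [0.5736, -0.0027, 0.1317]
orientation: [-0.0, 0.091, 0.996, -0.0]
wrist_force: [-0.7, -0.3, -1.6]
finger_gap: 0.0301
```

play_rows(series="20 0 0 0.2 0 0 0;20 0 0 0.2 0 0 0;20 0 0 0.2 0 0 0;20 0 0 0 0 0 0")

```text
clock: 10.7
tcp_pos: [0.5735, -0.0027, 0.126]
orientation: [-0.0, 0.091, 0.996, -0.0]
wrist_force: [0.7, -0.1, -1.1]
finger_gap: 0.03
```

play_rows(series="20 0 0 0.2 0 0 0;20 0 0 0.2 0 0 0;20 0 0 0 0 0 0")

```text
clock: 11.08
tcp_pos: [0.5735, -0.0026, 0.122]
orientation: [-0.0, 0.091, 0.996, -0.0]
wrist_force: [-0.5, 0.1, -1.2]
finger_gap: 0.0302
```

```bash
python3 - <<'E'
from h import *
s,p,Rm=st(); print(p,s['wrist_force'],s['ft_torque'],np.degrees(Rm.as_euler('ZYX')))
C=cal('wrist');snap('wrist','pics/w7.png');crop('','pics/w7.png','pics/w7c.png',190,170,320,300,6)
E
```

```text
[ 0.57354283 -0.0026226   0.12203566] [-0.52035995  0.12696669 -1.16325918] [ 0.04527642 -0.00365323  0.03383289] [ 1.69610903e+02 -2.28188480e-02 -1.79993980e+02]
```

View pics/w7c.png

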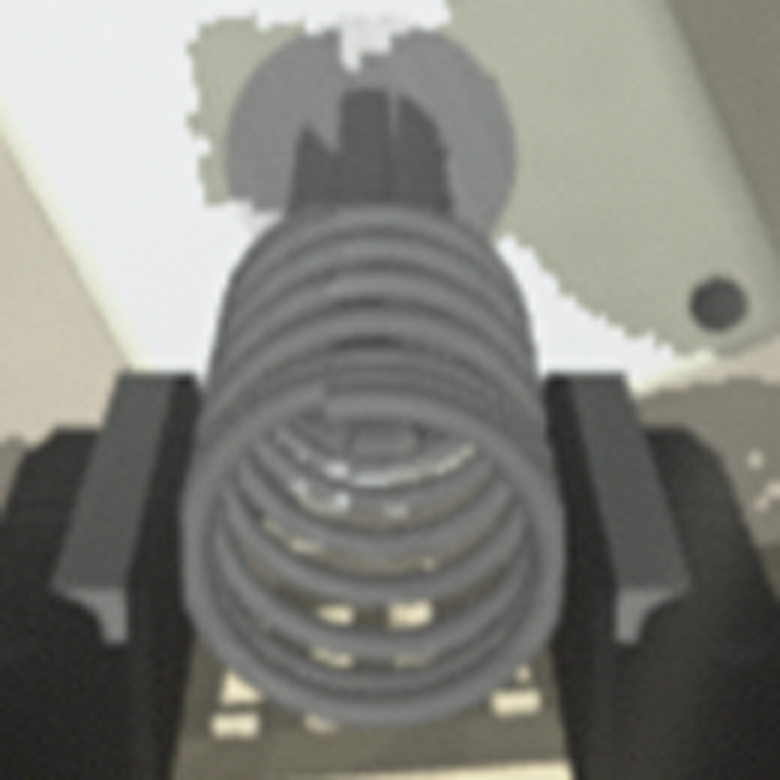

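play_rows(series="20 0 0.08 0.2 0 0 0;20 0 0 0.2 0 0 0;20 0 0 0.2 0 0 0;20 0 0 0 0 0 0")

```text
clock: 11.62
tcp_pos: [0.5737, -0.0019, 0.116]
orientation: [-0.0, 0.091, 0.996, -0.0]
wrist_force: [-0.1, 0.7, -1.3]
finger_gap: 0.0301
```

play_rows(series="20 0 0 0.2 0 0 0;20 0 0 0.1 0 0 0;20 0 0 0 0 0 0")

```text
clock: 12.0
tcp_pos: [0.5738, -0.0019, 0.1132]
orientation: [-0.0, 0.091, 0.996, -0.0]
wrist_force: [0.3, -0.8, -1.4]
finger_gap: 0.0299
```

play_rows(series="20 0 0 0.2 0 0 0;20 0 0 0 0 0 0")

```text
clock: 12.25
tcp_pos: [0.574, -0.0019, 0.1114]
orientation: [0.0, 0.091, 0.996, -0.0]
wrist_force: [0.8, 0.1, -0.1]
finger_gap: 0.0302
```

play_rows(series="20 0 0 0.2 0 0 0;20 0 0 0 0 0 0;20 0 0 0 0 0 0")

```text
clock: 12.62
tcp_pos: [0.5741, -0.0019, 0.1095]
orientation: [0.0, 0.091, 0.996, -0.0]
wrist_force: [0.1, 0.4, 2.1]
finger_gap: 0.0306
```

play_rows(series="20 0 0 -0.45 0 0 0;20 0 0 0 0 0 -5;20 0 0 0 0 0 -5;20 0 0 0 0 0 -5;20 0 0 0 0 0 -5;20 0 0 0 0 0 0")

```text
clock: 13.38
tcp_pos: [0.5736, -0.0018, 0.1136]
orientation: [-0.0, -0.083, 0.997, 0.0]
wrist_force: [-0.6, -0.4, -0.9]
finger_gap: 0.0302
```

```bash
python3 - <<'E'
from h import *
s,p,Rm=st(); print(p,s['wrist_force'],s['ft_torque'],np.degrees(Rm.as_euler('ZYX')))
E
```

```text
[ 0.57357014 -0.00180442  0.11360824] [-0.61236224 -0.39207565 -0.93628822] [-0.08224044 -0.02360121  0.00259212] [-1.70441093e+02 -3.98479385e-02  1.79992541e+02]
```

play_rows(series="20 0 0 0 0 0 -5;20 0 0 0 0 0 -5;20 0 0 0 0 0 0")

```text
clock: 13.75
tcp_pos: [0.5737, -0.0019, 0.1137]
orientation: [-0.0, -0.169, 0.986, 0.0]
wrist_force: [-0.5, -0.1, -1.7]
finger_gap: 0.0301
```

```bash
python3 - <<'E'
from h import *
s,p,Rm=st(); print(p,s['wrist_force'],s['ft_torque'],np.degrees(Rm.as_euler('ZYX')))
C=cal('wrist');snap('wrist','pics/w8.png');crop('','pics/w8.png','pics/w8c.png',190,170,320,300,6)
E
```

```text
[ 0.5737205  -0.00185474  0.11369857] [-0.48504279 -0.09212039 -1.70079087] [ 0.02528576 -0.00428466 -0.00520967] [-1.60519598e+02 -1.92213606e-02  1.79996247e+02]
```

View pics/w8c.png

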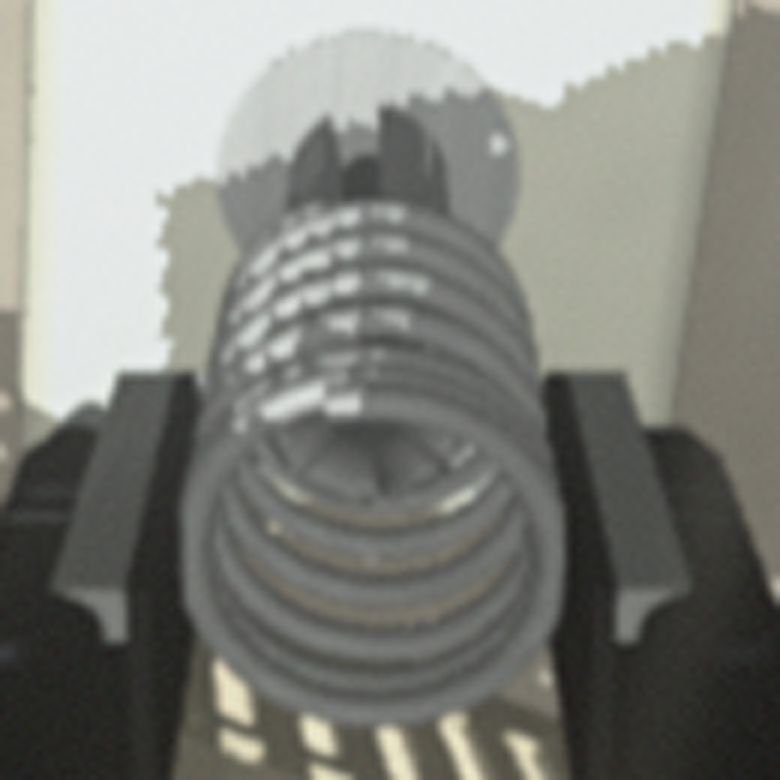

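play_rows(series="20 0 0 0.2 0 0 0;20 0 0 0.2 0 0 0;20 0 0 0.2 0 0 0;20 0 0 0 0 0 0;20 0 0 0 0 0 0")

```text
clock: 14.42
tcp_pos: [0.5738, -0.0019, 0.1077]
orientation: [-0.0, -0.17, 0.985, -0.0]
wrist_force: [0.9, -0.9, -0.4]
finger_gap: 0.0298
```

play_rows(series="20 0 0 0.2 0 0 0;20 0 0 0.2 0 0 0;20 0 0 0 0 0 0;20 0 0 0 0 0 0")

```text
clock: 14.92
tcp_pos: [0.5738, -0.0019, 0.1038]
orientation: [-0.0, -0.17, 0.985, -0.0]
wrist_force: [0.6, 0.5, -0.6]
finger_gap: 0.0299
```

play_rows(series="20 0 0 0.3 0 0 0;20 0 0 0.3 0 0 0;20 0 0 0.3 0 0 0;20 0 0 0 0 0 0")

```text
clock: 15.42
tcp_pos: [0.5736, -0.0018, 0.0943]
orientation: [-0.0, -0.17, 0.985, 0.0]
wrist_force: [-0.5, 0.4, -1.0]
finger_gap: 0.0302
```

play_rows(series="20 0 0 0.3 0 0 0;20 0 0 0.3 0 0 0;20 0 0 0.3 0 0 0;20 0 0 0 0 0 0")

```text
clock: 15.92
tcp_pos: [0.5736, -0.0018, 0.0854]
orientation: [-0.0, -0.17, 0.985, 0.0]
wrist_force: [0.6, 1.0, -1.1]
finger_gap: 0.0301
```

play_rows(series="20 0 0 0.3 0 0 0;20 0 0 0.3 0 0 0;20 0 0 0.3 0 0 0;20 0 0 0 0 0 0")

```text
clock: 16.42
tcp_pos: [0.5736, -0.0018, 0.0764]
orientation: [-0.0, -0.17, 0.985, 0.0]
wrist_force: [0.5, -0.2, -0.8]
finger_gap: 0.03
```

play_rows(series="20 0 0 0.3 0 0 0;20 0 0 0.3 0 0 0;20 0 0 0.2 0 0 0;20 0 0 0 0 0 0")

```text
clock: 16.92
tcp_pos: [0.5737, -0.0019, 0.0685]
orientation: [-0.0, -0.17, 0.985, 0.0]
wrist_force: [0.5, -0.1, -1.7]
finger_gap: 0.03
```

play_rows(series="20 0 0 0.2 0 0 0;20 0 0 0.1 0 0 0;20 0 0 0 0 0 0")

```text
clock: 17.3
tcp_pos: [0.5739, -0.0019, 0.0659]
orientation: [0.0, -0.17, 0.985, -0.0]
wrist_force: [-0.9, 0.5, 0.1]
finger_gap: 0.0301
```

play_rows(series="20 0 0 0.1 0 0 0;20 0 0 0.1 0 0 0;20 0 0 0 0 0 0;20 0 0 0 0 0 0")

```text
clock: 17.8
tcp_pos: [0.574, -0.0019, 0.0639]
orientation: [0.0, -0.17, 0.985, -0.0]
wrist_force: [-0.6, 0.7, 1.6]
finger_gap: 0.0301
```

play_rows(series="55 0 0 -0.2 0 0 0;55 0 0 0 0 0 0;55 0 0 0 0 0 0;55 0 0 0 0 0 0")

```text
clock: 18.3
tcp_pos: [0.5738, -0.0019, 0.0657]
orientation: [-0.0, -0.17, 0.985, -0.0]
wrist_force: [0.6, -0.1, 0.2]
finger_gap: 0.0468
```

```bash
python3 - <<'E'
from h import *
s,p,Rm=st(); print(p,s['wrist_force'],s['finger_gap'])
C=cal('wrist');snap('wrist','pics/w9.png');crop('','pics/w9.png','pics/w9c.png',180,170,330,300,5)
E
```

```text
[ 0.57378614 -0.0018782   0.06568512] [ 0.58268417 -0.07599112  0.17264248] 0.04677220999916799
```

View pics/w9c.png

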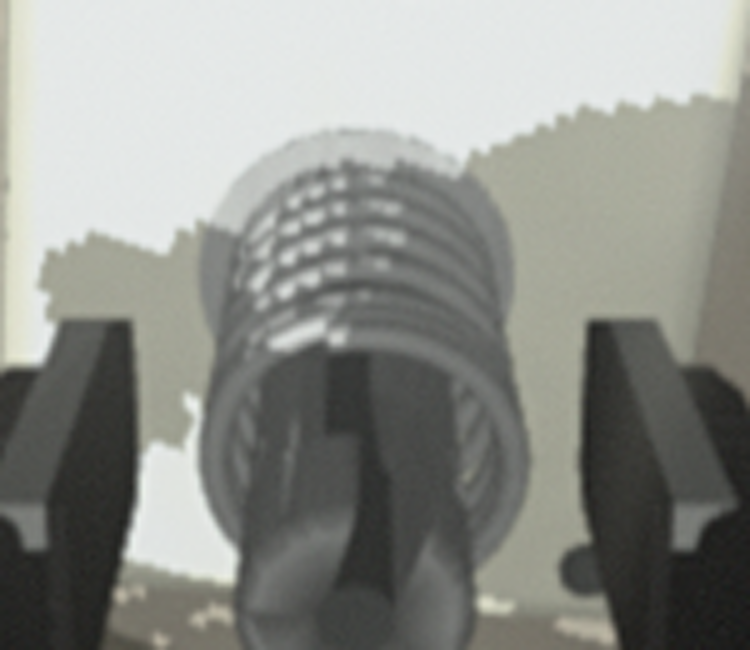

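play_rows(series="55 0 0 -3 0 0 0;55 0 0 -5 0 0 0;55 0 0 -5 0 0 0;55 0 0 -4 0 0 0;55 0 0 0 0 0 0")

```text
clock: 18.98
tcp_pos: [0.5759, -0.0021, 0.2398]
orientation: [0.004, -0.17, 0.985, -0.001]
wrist_force: [0.7, 0.1, -0.3]
finger_gap: 0.0471
```

```bash
python3 - <<'E'
from h import *
def tri(a,b):
    o1,d1=ray('top',*a);o2,d2=ray('side',*b)
    A=np.stack([d1,-d2],1);x=np.linalg.lstsq(A,o2-o1,rcond=None)[0]
    return ((o1+d1*x[0]).round(3),(o2+d2*x[1]).round(3))
s=cv2.imread('pics/side0.png')
cv2.imwrite('pics/s3.png',cv2.resize(s[100:240,250:400],None,fx=5,fy=5,interpolation=cv2.INTER_CUBIC))
t=cv2.imread('pics/top0.png')
cv2.imwrite('pics/t4.png',cv2.resize(t[80:260,60:200],None,fx=4,fy=4,interpolation=cv2.INTER_CUBIC))
st_,p,Rm=st(); print(p,np.degrees(Rm.as_euler('ZYX')))
snap('wrist','pics/w10.png')
E
```

```text
[ 0.57591644 -0.002136    0.23979264] [-160.38791911    0.37376143 -179.79446111]
```

View pics/s3.png

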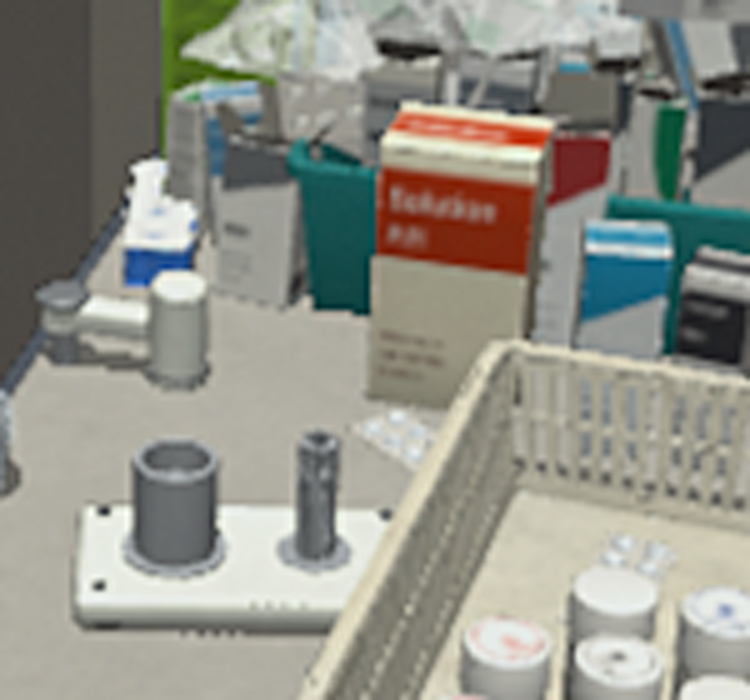

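View pics/t4.png

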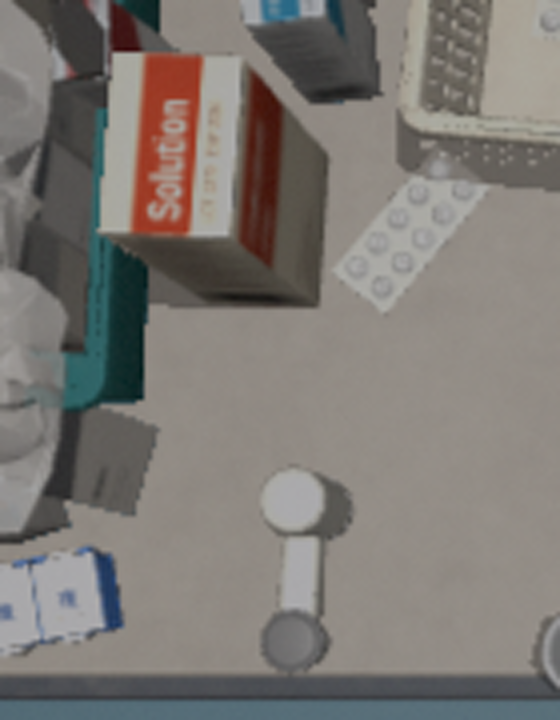

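View pics/w10.png

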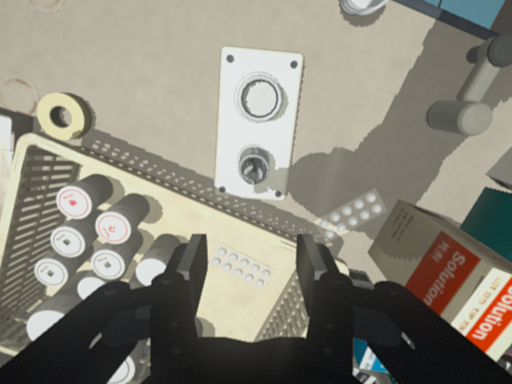

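play_rows(series="55 2 4 0 0 0 0;55 1.4 4 0 0 0 0;55 0 4 0 0 0 0;55 0 4 0 0 0 0;55 0 4.5 0 0 0 0;55 0 0 2 0 0 10;55 0 0 2 0 0 9.6;55 0 0 3 0 0 0;55 0 0 0 0 0 0;55 0 0 0 0 0 0")

```text
clock: 20.27
tcp_pos: [0.4729, 0.1797, 0.1657]
orientation: [-0.0, -0.0, 1.0, -0.0]
wrist_force: [0.3, -0.1, -0.4]
finger_gap: 0.0472
```

```bash
python3 - <<'E'
from h import *
s,p,Rm=st(); print(p,s['wrist_force'],s['finger_gap'],np.degrees(Rm.as_euler('ZYX')),s['joint_pos'].round(2))
C=cal('wrist');snap('wrist','pics/w11.png')
E
```

```text
[0.47286247 0.17973782 0.16574943] [ 0.2743176  -0.14000225 -0.42551666] 0.04717362601123142 [-1.79993533e+02 -4.93644912e-02 -1.79984444e+02] [ 0.2   0.22 -0.29  1.06 -0.    0.2 ]
```

View pics/w11.png

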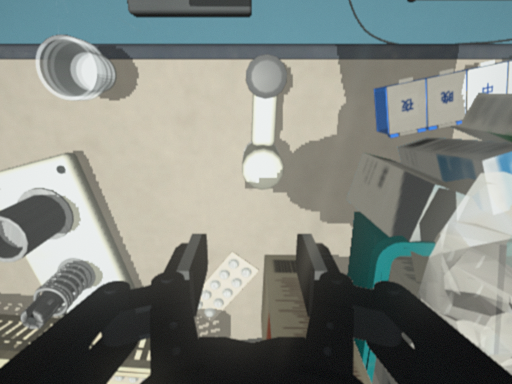

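```bash
python3 - <<'E'
from h import *
crop('','pics/w11.png','pics/w11c.png',215,40,315,200,4)
E
```

```text
(no output)
```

View pics/w11c.png

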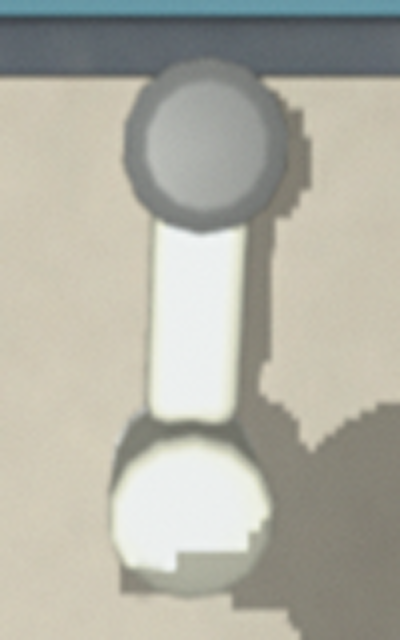

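```bash
python3 - <<'E'
from h import *
s,p,Rm=st(); C=cal('wrist')
f=lambda x,y:((x+.5)/4-.5+215,(y+.5)/4-.5+40)
W=lambda q,z:onz('wrist',*f(*q),z,C)
c=W((191,515),.065); print('sleeve',c,'dia',np.linalg.norm(W((110,515),.065)-W((272,515),.065)),'tool',Rm.inv().apply(c-p)*1000)
for z in(.048,.05,.055):
  k=W((205,145),z); d=k-c; print(z,k,np.hypot(*d[:2]),np.degrees(np.arctan2(d[1],d[0]))%360)
d=W((201,225),.048)-W((194,405),.048); print('arm',np.degrees(np.arctan2(d[1],d[0]))%360)
E
```

```text
sleeve [0.45214146 0.18735318 0.065     ] dia 0.03160064085411688 tool [ 21.32238598   7.49643434 101.3439257 ]
0.048 [0.38364958 0.18991373 0.048     ] 0.06853972536923338 177.85901265632972
0.05 [0.38376137 0.18982122 0.05      ] 0.06842461601606994 177.932920379879
0.055 [0.38404084 0.18958996 0.055     ] 0.06813734368598125 178.11878110910442
arm 178.41792279849037
```

play_rows(series="68 2.1 0.7 0 0 0 2;68 0 0 3 0 0 0;68 0 0 3 0 0 0;68 0 0 2 0 0 0;68 0 0 2 0 0 0;68 0 0 1.5 0 0 0;68 0 0 0 0 0 0;68 0 0 0 0 0 0")

```text
clock: 21.32
tcp_pos: [0.4527, 0.187, 0.0515]
orientation: [0.001, 0.017, 1.0, 0.0]
wrist_force: [-0.2, 0.8, 0.4]
finger_gap: 0.0584
```

```bash
python3 - <<'E'
from h import *
s,p,Rm=st(); print(p,s['wrist_force'],s['finger_gap'],np.degrees(Rm.as_euler('ZYX')))
C=cal('wrist');snap('wrist','pics/w12.png'); print(proj('wrist',[p+[0,0,.015]],C))
E
```

```text
[0.45271841 0.18697654 0.05152954] [-0.24799592  0.77440429  0.35123992] 0.05843913144792434 [1.78011550e+02 6.90603229e-02 1.79986952e+02]
[[253.97839389 280.98304249]]
```

View pics/w12.png

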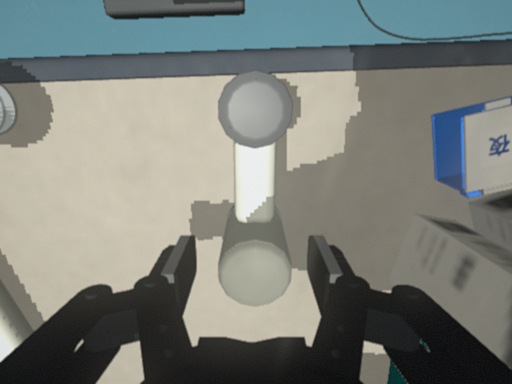

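```bash
python3 - <<'E'
from h import *
s,p,Rm=st(); C=cal('wrist')
crop('','pics/w12.png','pics/w12c.png',205,60,305,310,3)
im=cv2.imread('pics/w12c.png');print(im.shape)
for v in (270,272,274): print(Rm.inv().apply(onz('wrist',255,v,.065,C)-p)*1000)
E
```

```text
(750, 300, 3)
[  4.34878577   0.46080377 -13.33369184]
[  3.35879531   0.46371662 -13.33207557]
[  2.36411378   0.46664326 -13.33045164]
```

View pics/w12c.png

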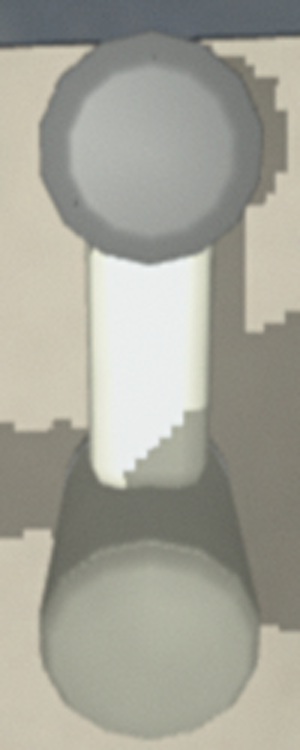

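play_rows(series="20 0.1 0 0 0 0 0;20 0 0 0 0 0 0;20 0 0 0 0 0 0;20 0 0 0 0 0 0;20 0 0 0 0 0 0;20 0 0 0 0 0 0", newtons=60)

```text
clock: 22.12
tcp_pos: [0.4515, 0.1871, 0.0516]
orientation: [0.001, 0.017, 1.0, 0.0]
wrist_force: [-1.4, 1.4, 7.1]
finger_gap: 0.0322
```

```bash
python3 - <<'E'
from h import *
s,p,Rm=st(); print(p,s['wrist_force'],s['finger_gap'],np.degrees(Rm.as_euler('ZYX')))
C=cal('wrist');snap('wrist','pics/w13.png');crop('','pics/w13.png','pics/w13c.png',205,60,305,310,3)
E
```

```text
[0.45154091 0.18709111 0.05157511] [-1.43534451  1.41519249  7.12150544] 0.03220528969764623 [1.78019901e+02 7.76132901e-02 1.79978082e+02]
```

View pics/w13c.png

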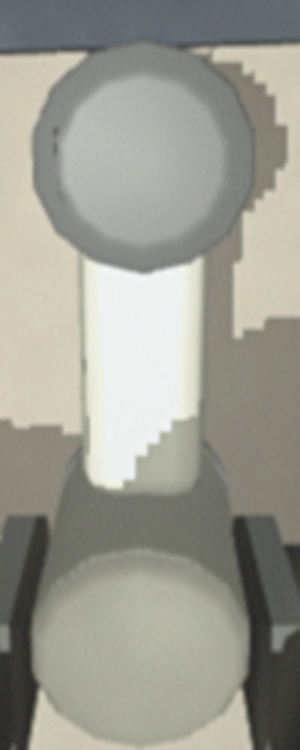

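play_rows(series="20 0 0 -2 0 0 0;20 0 0 -4 0 0 0;20 0 0 -5.5 0 0 0;20 -2.4 -3 0 0 0 0;20 -2.4 -3 0 0 0 0;20 -2.4 -3 0 0 0 0;20 -2.4 -3.1 0 0 0 0;20 -2.4 -3.1 0 0 0 0;20 0 0 0 0 0 -8.2;20 0 0 0 0 0 -8.2;20 0 0 0 0 0 0;20 0 0 0 0 0 0")

```text
clock: 23.68
tcp_pos: [0.5654, 0.0309, 0.1654]
orientation: [-0.0, -0.124, 0.992, 0.0]
wrist_force: [-1.0, 1.0, -2.4]
finger_gap: 0.0321
```

```bash
python3 - <<'E'
from h import *
s,p,Rm=st(); print(p,s['wrist_force'],s['finger_gap'],np.degrees(Rm.as_euler('ZYX')))
C=cal('wrist');snap('wrist','pics/w14.png')
E
```

```text
[0.56538499 0.03093184 0.16544405] [-0.97321048  1.01917264 -2.37581081] 0.032146698942725926 [-1.65710542e+02 -3.76680880e-02  1.79992217e+02]
```

View pics/w14.png

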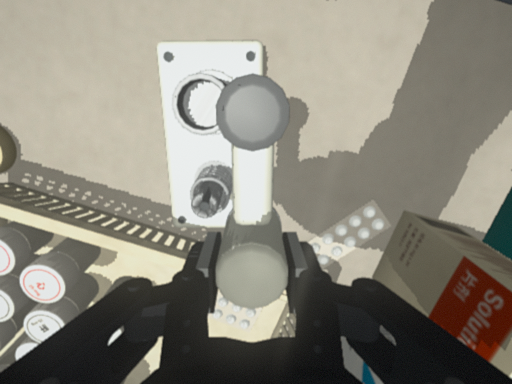

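```bash
python3 - <<'E'
from h import *
crop('','pics/w14.png','pics/w14c.png',150,30,300,320,2.6)
crop('','pics/w14.png','pics/w14d.png',180,150,240,230,9)
E
```

```text
(no output)
```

View pics/w14d.png

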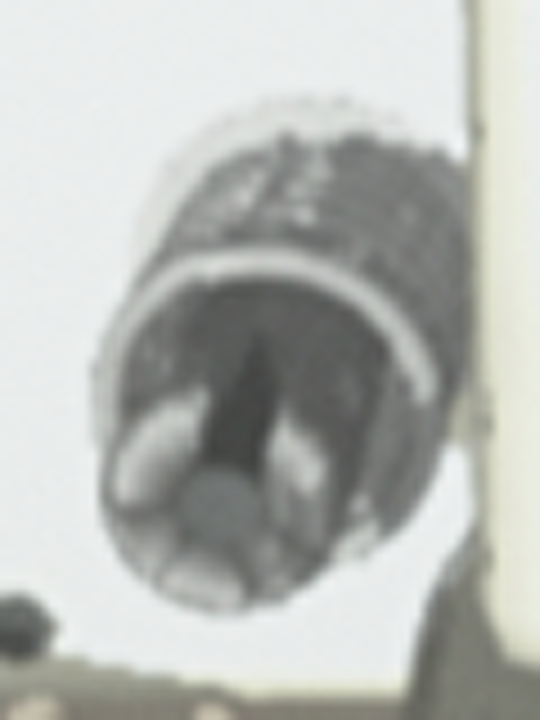

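View pics/w14c.png

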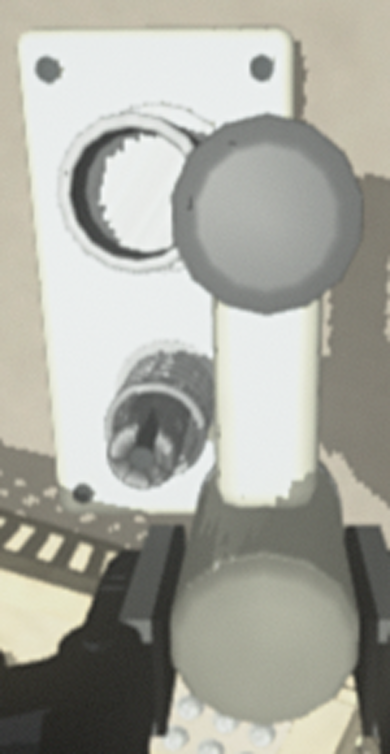

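```bash
python3 - <<'E'
from h import *
s,p,Rm=st(); C=cal('wrist')
d=lambda x,y:((x+.5)/9-.5+180,(y+.5)/9-.5+150)
c=lambda x,y:((x+.5)/2.6-.5+150,(y+.5)/2.6-.5+30)
T=lambda q,z:Rm.inv().apply(onz('wrist',*q,z,C)-p)*1000
po=T(d(220,500),.088);print('post',po,onz('wrist',*d(220,500),.088,C))
# cup ellipse outer: left 60, top 108?, bottom 270
cu=T(c(136,190),.076);print('cup',cu,np.linalg.norm((po-cu)[:2]),np.degrees(np.arctan2(-(cu-po)[1],(cu-po)[0])))
print('sleeve top',T(c(264,640),p[2]+.0135))
print('knob',T(c(267,213),p[2]-.0015),T(c(267,213),p[2]+.0035))
E
```

```text
post [ 7.35910881e-02 -3.58160383e+01  7.75572118e+01] [ 0.57417959 -0.0037839   0.088     ]
cup [ 71.12399506 -35.53053257  89.59103517] 71.05097760602213 -0.2302335044363215
sleeve top [  1.89031771  -1.5467857  -13.49918203]
knob [69.80904818 -1.00694117  1.53316472] [70.0727472  -1.02626871 -3.46671138]
```

play_rows(series="20 0 -1.7 0 0 0 0;20 0 -1.77 0 0 0 0;20 0 0 1 0 0 0;20 0 0 0.8 0 0 0;20 0 0 0 0 0 0;20 0 0 0 0 0 0")

```text
clock: 24.48
tcp_pos: [0.5742, -0.0025, 0.1477]
orientation: [-0.0, -0.126, 0.992, 0.0]
wrist_force: [0.5, -0.5, -2.9]
finger_gap: 0.0322
```

```bash
python3 - <<'E'
from h import *
s,p,Rm=st(); print(p,s['wrist_force'],s['finger_gap'],np.degrees(Rm.as_euler('ZYX')))
C=cal('wrist');snap('wrist','pics/w15.png');snap('side','pics/s15.png');snap('top','pics/t15.png')
crop('','pics/s15.png','pics/s15c.png',260,130,340,230,7)
print(proj('side',[[.574,-.003,.088],[.574,-.003,.068],p-[0,0,.04]]))
E
```

```text
[ 0.57415487 -0.00247167  0.14765996] [ 0.53167722 -0.48512236 -2.91009025] 0.03215822231820456 [-1.65562938e+02 -1.85142878e-02  1.79992961e+02]
[[313.33861965 186.98337619]
 [313.00334523 193.94662235]
 [313.78190054 179.92714935]]
```

View pics/s15c.png

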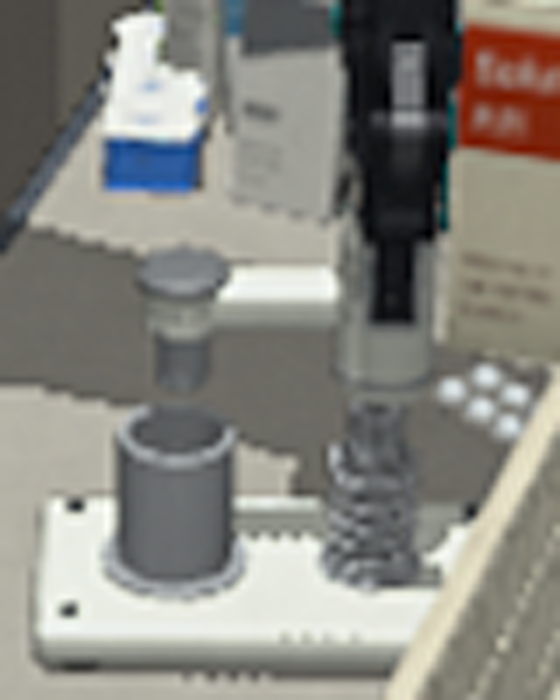

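View pics/w15.png

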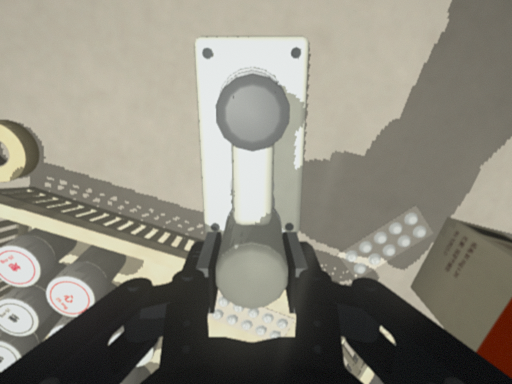

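```bash
python3 - <<'E'
from h import *
g=cv2.cvtColor(cv2.imread('pics/s15.png'),cv2.COLOR_BGR2GRAY).astype(int)
for v in (176,178,180,182,183): print('sleeve',v,g[v,304:326])
for v in (187,188,189,190,191): print('post',v,g[v,304:326])
for v in (180,182,184): print('ram',v,g[v,278:294])
for v in (196,200,204): print('cup',v,g[v,273:297])
print(proj('side',[[.575,-.003,.088],[.574,-.002,.088],[.574,-.003,.088]]))
E
```

```text
sleeve 176 [122 123 125 116 113 118 132 124 103  83  76  79  79  77  74  94 114 116
 167 152 118 128]
sleeve 178 [106 105 104  99 111 126 137 128 122 127 129 129 129 128 127 127 120 112
 148 140 119 123]
sleeve 180 [106 106 106  97 110 127 139 128 122 127 129 130 130 128 126 124 119 106
 101 102 106 107]
sleeve 182 [107 106 107  94 115 132 142 131 123 128 130 131 131 129 126 124 120 101
  98 104 103 102]
sleeve 183 [107 107 106  93  99 121 146 137 126 130 132 133 132 130 128 122 107  89
  95 102 113 115]
post 187 [107 106 107 107 106 105 123 117 102 106 109 116 120 111 113 109 105 108
 116 140 150 148]
post 188 [107 107 107 106 106  99 114 107  84  72  71  95 112  93  95 104 103 104
 102  95 110 117]
post 189 [107 107 106 107 108  93  84  91  98  87  93 102 101  89  98 104 104 106
 104  97 104 110]
post 190 [106 106 107 106 108  89  77  84  97  89  96  98  87  89 101 104 102 103
 104 105 105 102]
post 191 [107 106 106 106 107  90  84  89  92  79  83  89  85  91 101 105 104 103
 104 105 106 105]
ram 180 [107 107 107 110  88  79  88  94  95  95  89  85 101 109 108 106]
ram 182 [106 105 106 109  87  79  90  96  96  95  88  83  99 107 107 106]
ram 184 [107 107 108 109  92  98  97 105 107  96  87  97 107 108 107 106]
cup 196 [177 180 187 135  80  89  95  94 112 122 136 150 150 145 139 124 100  90
  88  77 130 173 180 178]
cup 200 [157 156 163 121  79  90  99 103 108 109 110 110 111 110 108 106 103 101
  91  73 124 165 173 169]
cup 204 [236 237 247 184  84  89  99 105 107 108 109 109 109 109 107 105 103  99
  90  73 122 147 145 144]
[[313.74017452 187.04120231]
 [313.42413628 186.78248365]
 [313.33861965 186.98337619]]
```

play_rows(series="20 0.05 0 0.2 0 0 0;20 0 0 0.3 0 0 0;20 0 0 0.2 0 0 0;20 0 0 0.1 0 0 0;20 0 0 0 0 0 0")

```text
clock: 25.25
tcp_pos: [0.5737, -0.0029, 0.1396]
orientation: [-0.0, -0.125, 0.992, -0.0]
wrist_force: [-0.4, -0.7, -2.3]
finger_gap: 0.0321
```

play_rows(series="20 0 0 0.1 0 0 0;20 0 0 0.1 0 0 0;20 0 0 0 0 0 0")

```text
clock: 25.62
tcp_pos: [0.5737, -0.0032, 0.1377]
orientation: [-0.0, -0.125, 0.992, -0.0]
wrist_force: [-1.1, 0.1, -2.2]
finger_gap: 0.032
```

play_rows(series="20 0 0 0.1 0 0 0;20 0 0 0.1 0 0 0;20 0 0 0 0 0 0")

```text
clock: 26.0
tcp_pos: [0.5737, -0.0031, 0.1356]
orientation: [-0.0, -0.125, 0.992, -0.0]
wrist_force: [-0.1, -1.2, -2.7]
finger_gap: 0.0323
```

play_rows(series="20 0 0 0.1 0 0 0;20 0 0 0.1 0 0 0;20 0 0 0.1 0 0 0;20 0 0 0 0 0 0")

```text
clock: 26.5
tcp_pos: [0.5737, -0.003, 0.1326]
orientation: [-0.0, -0.125, 0.992, -0.0]
wrist_force: [-0.4, -2.8, -2.1]
finger_gap: 0.0322
```

```bash
python3 - <<'E'
from h import *
s,p,Rm=st(); print(p,s['wrist_force'],s['ft_torque'],s['finger_gap'],np.degrees(Rm.as_euler('ZYX')))
snap('side','pics/s16.png'); crop('','pics/s16.png','pics/s16c.png',260,130,340,230,7)
E
```

```text
[ 0.57374756 -0.00303693  0.13263573] [-0.37949656 -2.78312421 -2.14128408] [-0.50800107  0.24265064  0.02937371] 0.03219952814271787 [-1.65592384e+02 -1.61875641e-02 -1.79987678e+02]
```

View pics/s16c.png

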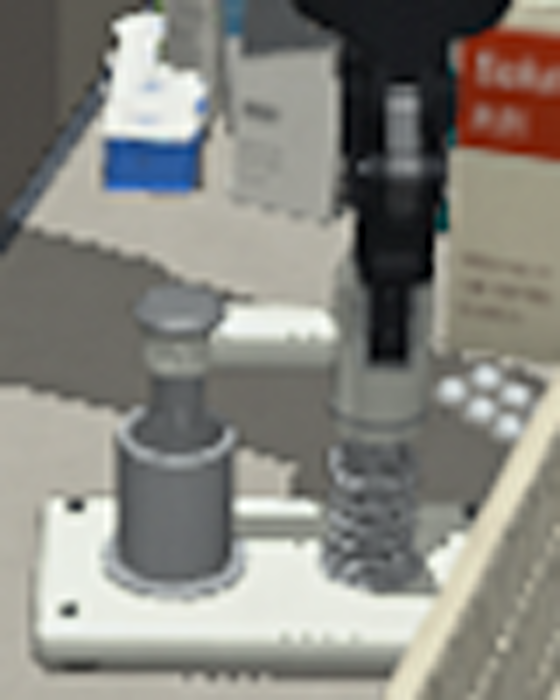

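play_rows(series="20 0 -0.07 0 0 0 0;20 0 0 0.1 0 0 0;20 0 0 0.2 0 0 0;20 0 0 0.2 0 0 0;20 0 0 0 0 0 0")

```text
clock: 27.18
tcp_pos: [0.5739, -0.0034, 0.1274]
orientation: [-0.0, -0.126, 0.992, 0.0]
wrist_force: [-1.1, -0.1, -2.2]
finger_gap: 0.0324
```

play_rows(series="20 0 0 0.2 0 0 0;20 0 0 0.2 0 0 0;20 0 0 0.1 0 0 0;20 0 0 0 0 0 0")

```text
clock: 27.68
tcp_pos: [0.5738, -0.0035, 0.1225]
orientation: [-0.0, -0.125, 0.992, 0.0]
wrist_force: [-2.3, 1.2, -3.2]
finger_gap: 0.0324
```

play_rows(series="20 0 0 0.2 0 0 0;20 0 0 0.2 0 0 0;20 0 0 0.1 0 0 0;20 0 0 0 0 0 0")

```text
clock: 28.18
tcp_pos: [0.5738, -0.0035, 0.1177]
orientation: [-0.0, -0.125, 0.992, 0.0]
wrist_force: [-3.3, 1.1, -0.5]
finger_gap: 0.0324
```

play_rows(series="20 0 0 0.2 0 0 0;20 0 0 0.1 0 0 0;20 0 0 0 0 0 0")

```text
clock: 28.55
tcp_pos: [0.5739, -0.0035, 0.115]
orientation: [0.0, -0.125, 0.992, 0.0]
wrist_force: [-4.5, 2.5, 2.8]
finger_gap: 0.0319
```

play_rows(series="20 0.06 0.03 0.1 0 0 0;20 0 0 0.1 0 0 0;20 0 0 0.1 0 0 0;20 0 0 0 0 0 0")

```text
clock: 29.05
tcp_pos: [0.5738, -0.0035, 0.1122]
orientation: [0.0, -0.125, 0.992, -0.0]
wrist_force: [-2.7, 2.0, 5.6]
finger_gap: 0.0322
```

```bash
python3 - <<'E'
from h import *
s,p,Rm=st(); print(p,s['wrist_force'],s['ft_torque'],s['finger_gap'])
snap('side','pics/s17.png'); crop('','pics/s17.png','pics/s17c.png',260,130,340,230,7)
C=cal('wrist');snap('wrist','pics/w17.png')
E
```

```text
[ 0.57375168 -0.00353757  0.11220204] [-2.73267017  1.98456898  5.62959105] [ 0.36980293  0.83097352 -0.0272127 ] 0.03217079257715324
```

View pics/s17c.png

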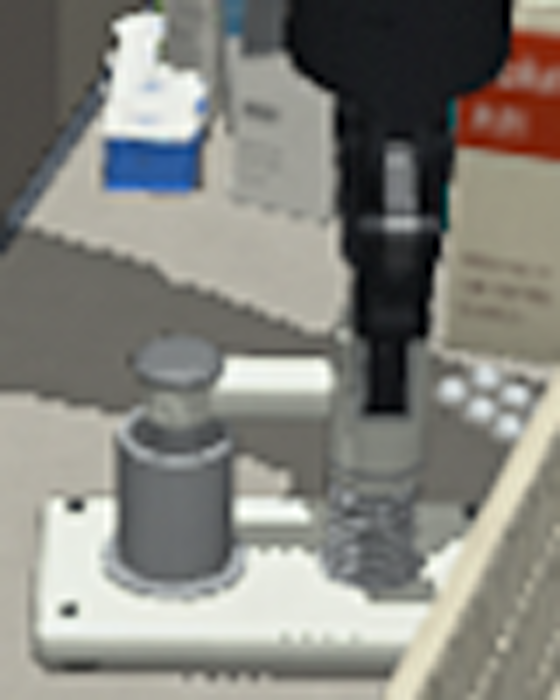

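View pics/w17.png

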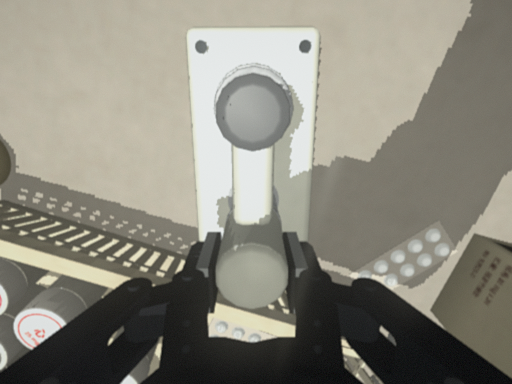

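play_rows(series="20 0.05 0.03 0.1 0 0 0;20 0 0 0.05 0 0 0;20 0 0 0 0 0 0")

```text
clock: 29.52
tcp_pos: [0.5736, -0.0035, 0.1111]
orientation: [0.001, -0.125, 0.992, -0.0]
wrist_force: [-4.4, 1.9, 6.7]
finger_gap: 0.0321
```

play_rows(series="20 0 0 0.05 0 0 0;20 0 0 0.05 0 0 0;20 0 0 0 0 0 0")

```text
clock: 29.9
tcp_pos: [0.5737, -0.0035, 0.1103]
orientation: [0.001, -0.125, 0.992, -0.0]
wrist_force: [-4.4, 2.7, 7.4]
finger_gap: 0.0321
```

play_rows(series="20 0 0 0.05 0 0 0;20 0 0 0.05 0 0 0;20 0 0 0 0 0 0")

```text
clock: 30.28
tcp_pos: [0.5737, -0.0035, 0.1095]
orientation: [0.001, -0.125, 0.992, -0.0]
wrist_force: [-5.0, 2.2, 9.0]
finger_gap: 0.0322
```

play_rows(series="20 0 0 0.05 0 0 0;20 0 0 0.05 0 0 0;20 0 0 0 0 0 0")

```text
clock: 30.65
tcp_pos: [0.5738, -0.0035, 0.1089]
orientation: [0.001, -0.125, 0.992, -0.0]
wrist_force: [-5.4, 2.4, 11.2]
finger_gap: 0.0322
```

play_rows(series="20 0 0 0.1 0 0 0;20 0 0 0 0 0 0")

```text
clock: 30.9
tcp_pos: [0.5741, -0.0033, 0.1084]
orientation: [0.002, -0.126, 0.992, -0.0]
wrist_force: [-5.1, 3.9, 13.4]
finger_gap: 0.032
```

```bash
python3 - <<'E'
from h import *
s,p,Rm=st(); print(p,s['wrist_force'],s['ft_torque'],s['finger_gap'],s['clock'])
snap('side','pics/s18.png'); crop('','pics/s18.png','pics/s18c.png',260,130,340,230,7)
E
```

```text
[ 0.57413662 -0.00330783  0.10838159] [-5.10709198  3.91576107 13.44596233] [0.5063056  1.12234611 0.06329322] 0.032010211101637286 30.9
```

View pics/s18c.png

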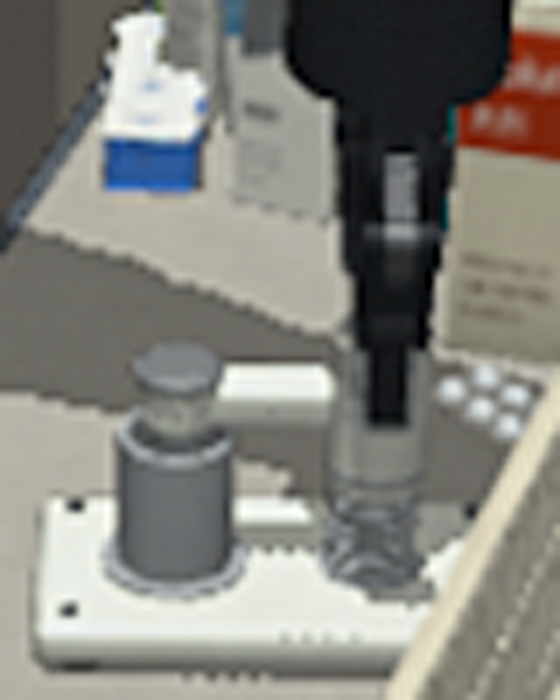

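play_rows(series="20 0 0 -0.2 0 0 0;20 0 0 -0.3 0 0 0;20 0 0 -0.3 0 0 0;20 0 0 -0.2 0 0 0;20 0 0 0 0 0 0;20 0 0 0 0 0 0")

```text
clock: 31.7
tcp_pos: [0.5732, -0.0036, 0.1162]
orientation: [0.0, -0.125, 0.992, -0.0]
wrist_force: [0.7, -0.6, -0.3]
finger_gap: 0.0323
```

play_rows(series="30 0 0 -0.05 0 0 0;60 0 0 0 0 0 0;60 0 0 0 0 0 0;60 0 0 0 0 0 0;60 0 0 0 0 0 0")

```text
clock: 32.33
tcp_pos: [0.5727, -0.0033, 0.1167]
orientation: [-0.0, -0.125, 0.992, -0.0]
wrist_force: [-0.6, 0.4, 0.1]
finger_gap: 0.0513
```

```bash
python3 - <<'E'
from h import *
s,p,Rm=st(); print(p,s['wrist_force'],s['finger_gap'],s['clock'])
snap('wrist','pics/w19.png')
E
```

```text
[ 0.57274827 -0.00328221  0.11673417] [-0.64821481  0.39042894  0.09790481] 0.05134176600745522 32.325
```

View pics/w19.png

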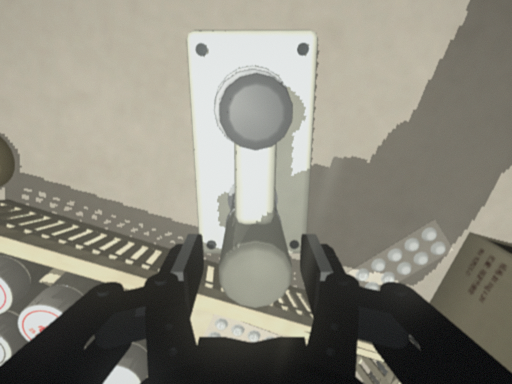

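Released cleanly: knob at (254,110) and sleeve top at (255,273) are in line, with daylight to both pads. I'll open a little more and rise straight up.

play_rows(series="70 0 0 -1 0 0 0;70 0 0 -3 0 0 0;70 0 0 -5 0 0 0;70 0 0 -5 0 0 0;70 -2 0 0 0 0 0;70 -4 0 0 0 0 0;70 0 0 0 0 0 0;70 0 0 0 0 0 0")

```text
clock: 33.38
tcp_pos: [0.6303, 0.0117, 0.2568]
orientation: [-0.0, -0.126, 0.992, 0.0]
wrist_force: [-0.4, 0.1, -0.3]
finger_gap: 0.0597
```

```bash
python3 - <<'E'
from h import *
s,p,Rm=st(); print(p,s['wrist_force'],s['finger_gap'],s['clock'])
snap('wrist','pics/w20.png');snap('side','pics/s20.png');snap('top','pics/t20.png')
crop('','pics/s20.png','pics/s20c.png',220,130,340,280,4)
crop('','pics/w20.png','pics/w20c.png',180,40,330,240,3.5)
E
```

```text
[0.63033038 0.01166636 0.25680411] [-0.35102728  0.12251166 -0.2808644 ] 0.05969417836484298 33.375
```

View pics/s20c.png

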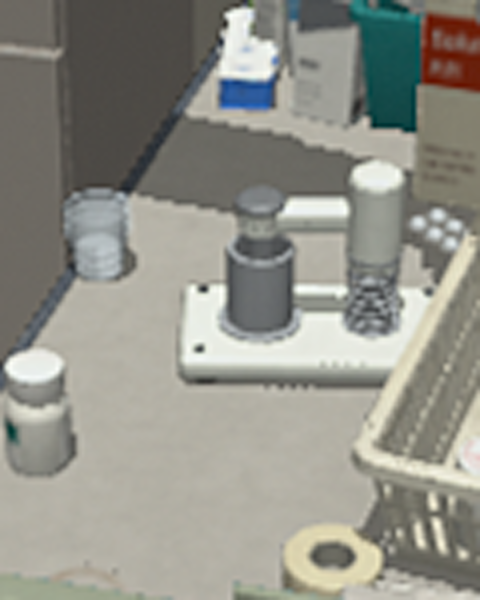

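View pics/w20.png

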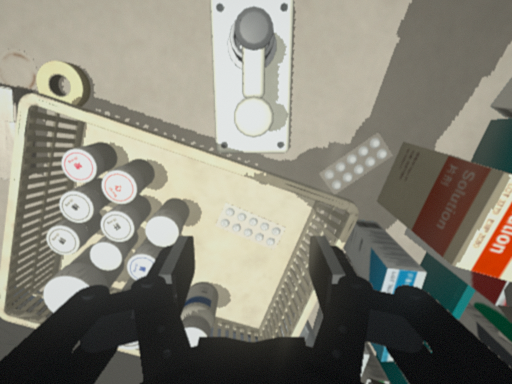

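View pics/t20.png

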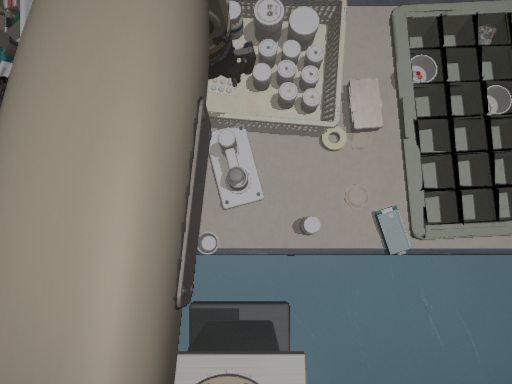

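```bash
python3 - <<'E'
from h import *
o1,d1=ray('wrist',253,116);o2,d2=ray('side',376/4+220,175/4+130)
x=np.linalg.lstsq(np.stack([d1,-d2],1),o2-o1,rcond=None)[0]
print(o1+d1*x[0],o2+d2*x[1])
print(proj('side',[[.574,-.0035,z] for z in(.119,.125,.131,.136)]))
E
```

```text
[ 0.57259176 -0.00329284  0.1249886 ] [ 0.57405189 -0.00296246  0.12508793]
[[313.82645231 176.0528153 ]
 [313.93078702 173.88385151]
 [314.03566056 171.70368628]
 [314.1234698  169.87826252]]
```

```bash
python3 - <<'E'
from h import *
L=lambda n:cv2.cvtColor(cv2.imread(f'pics/{n}.png'),cv2.COLOR_BGR2GRAY)
def up(g,x0,y0,x1,y1): return cv2.resize(g[y0:y1,x0:x1],None,fx=8,fy=8,interpolation=cv2.INTER_CUBIC)
ref=up(L('s18'),278,178,294,189)  # knob
for n in ('s15','s16','s17','s18','s20'):
    big=up(L(n),270,155,302,200); r=cv2.matchTemplate(big,ref,cv2.TM_CCOEFF_NORMED)
    _,m,_,loc=cv2.minMaxLoc(r); print(n,m,loc[0]/8+270-278,loc[1]/8+155-178)
E
```

```text
s15 0.6736067533493042 0.5 -13.375
s16 0.8219684958457947 0.0 -8.25
s17 0.9740265607833862 0.0 -1.125
s18 0.9995569586753845 0.0 0.0
s20 0.901698112487793 -0.375 -2.75
```

```bash
python3 - <<'E'
from workcell import workorder
print(workorder.hand_in())
E
```

```text
the job is handed in; nothing more can be done
None
```

The crusher is back together, with the spring home and the head sprung back up on the post. I handed the job in at about 33.5 s of the 64 s, and hand-in reports no verdict.

**Spring:** I read the tang angle and the groove mouth from the wrist camera. The tang met the ledge at about 3.5 N. I lifted it 4 mm, turned it 30° counter-clockwise, and it went down freely until it met the plate at about 3 N. The picture after release shows it seated on the base.

**Head:** I slid the sleeve over the post and pushed down until the ram met the cup floor. The force rose with the spring to about 9 N, then more steeply to 13.4 N on the wrist as the arm stopped following. I let it spring back before releasing it.

**Last checks:**
- **Rest height:** Two checks disagreed. Matching the ram's knob between side pictures put the head 8 mm above bottomed-out, about 44 mm above the plate, as expected. Triangulating the sleeve top gave about 38 mm, which is only just inside the 37–49 mm limit. I trust the 44 mm figure, because the camera calibration is only good to about 2 mm.
- **Position:** The sleeve is in line with the post and the ram hangs inside the cup.
- **Bystanders:** The bottle and dose pots are at the same pixels in the top view as at the start.
- **Robot:** The gripper is clear of everything, at a height of 0.257 m, and the wrist force is near zero.

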